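# File the sketchbook from the copy stand

## Task

The hardback sketchbook leaning on the plywood copy stand has to be filed. It is too wide to grip and the board covers its back, so first edge it along the ledge past the stand's open end (the one without the cheek), until enough sticks out to pinch while it still leans safely on the board; then take it by the part that sticks out and stand it upright, spine or open side leading as you like, in the one empty slot of the grey rack, setting it down gently on the felt. Do not let it fall to the desk, and leave the mug, tape, jar and bottle where they are.

Things in the scene. Friction and masses are not known exactly. Their poses are not given: they have to be found in the camera images.
- book: Black hardback sketchbook, rigid, 16 thick x 140 wide x 170 high, 0.2 to 0.34 kg. Origin: centre of its lower 16 x 140 edge face. z up the page (170), y along its width, x out of the front cover. At first it leans back on the stand's board, lower edge on the ledge, z 35 deg from vertical. Pushed low on its side edge (about 2 to 5 N) it slides; pushed high it may tip.
- stand: Fixed plywood copy stand, origin on the desk below; x the way it faces (about away from the robot), y along board and ledge. Board 320 long (y -145 to +175), 172 up the slope, 10 thick, 55 deg from level; its face rises along (-0.574, 0, 0.819) and looks along (0.819, 0, 0.574). Square to it at its foot a ledge, 30 deep, no lip. At the +y end a cheek 40 high, 8 thick; the -y end is open.
- stand_end (a point): Open end of the stand: the corner where board face and ledge meet, at stand (50, -145, 35) mm. The book is edged past it towards stand -y; it falls off at 70 mm of overhang. The prop and foot plate behind and under the board reach only to y = +-95, so behind an overhanging part is free air. The board's top is 2 mm beyond the book's top edge.
- rack: Fixed grey steel rack, 160 (x) x 112 (y) x 98 mm high, origin on the desk under its middle. Three upright slots side by side in y, each 32 clear, 36 apart, open above and at both x ends, floor 8 above the desk, dividers 4 thick, their tops at 98. Two slots hold fixed flat files and books whose tops are at most 112 above the desk.
- liner: Grey felt pad 140 (x) x 28 (y) x 3 mm fixed on the floor of the one empty slot (any of the three). Origin: centre of its underside, 8 above the desk; its top is 11 above the desk. x along the slot, y across it. The book's lower edge ends on it.
- mug: White mug, 80 across, 95 high, loose, beyond the gap between stand and rack. Origin under its centre. Leave alone.
- tape: Roll core of cardboard, 90 across, 24 high, loose, beyond the rack. Origin under its centre. Leave alone.
- jar: Small glass jar with black cap, 36 across, 45 high, loose, on the desk between stand and rack. Origin under its centre. Leave alone.
- bottle: Clear bottle, 68 across, 200 high, loose, to the right of the rack. Origin under its centre. Leave alone.
- book_center (a point): The middle of the sketchbook, 85 mm up the page from its lower edge.

How it is judged:
By the outcome, as a careful person would: the job done as asked, in the order asked, and still so for the second after the job is handed in, with the robot touching nothing.
It also fails if it takes over 61 s, if anything falls off the work surface, if the arm or the gripper's body presses on something with over 40 N, if the wrist force passes 120 N, or if a joint passes its speed limit or range.

## Robot

A 6-joint arm with a two-finger parallel gripper is mounted at the origin on the work surface. World frame = base frame: x ahead of the robot, y to its left, z up, the work surface at z = 0. Lengths are in mm, angles in rad, forces in N, time in s.
With the tool pointing down it reaches from about 350 to 975 mm from the base axis. Payload 7.1 kg.
Tool frame: the origin (TCP) lies midway between the tips of the shut fingers; the grasp point (between the pads) lies 19 mm behind it; z points along the fingers, y is the line along which they close (so a half turn about z gives the same grasp; the last joint's range is limited). The gripper opens to 88 mm and grips with 3 to 60 N. Pads are 20 mm wide; open, the fingers measure 115 mm over their backs; the gripper's body (75 mm by 178 mm) begins 61 mm behind the grasp point.
Start: joints at [-1.199, 0.423, 1.63, -0, 1.089, -0.019], TCP at [238.096, -577.854, 195.475] pointing down, gripper open.
Joint ranges: [-3, 3], [-0.9, 2.11], [0.09, 2.58], [-1.31, 4.45], [0.11, 2.69], [-2.54, 2.54]. Speed limits (rad/s): [2.39, 2.39, 3.01, 3.14, 3.14, 3.14].

## Interface

Orientations are given as a rotation vector (axis times angle).
In Python, from workcell import ctrl gives the robot as it stands. The module is installed in compiled form; this text tells all that it offers.
- The arm moves only by the tool servo_tool, never from a script. Its argument "increments" is a list of rows, each a list of 7 numbers: the shift along the world's x, y, z in cm, then the turn, a rotation vector about the world's x, y, z in degrees, then the opening, from -1 (shut) to 1 (fully open). A call has 1 to 20 rows; each row is the pose to reach, as a shift and turn from the pose commanded when the call began; what a row does not reach only later rows make up. A row lasts 1/12 s, in which the tool goes at most 41.7 mm and 7.16 degrees, less where a joint would pass 70% of its speed; a pose out of reach is approached as far as the arm can. A call with a gripper value outside its range is refused whole. The fingers move at their own pace and stop on an object; the grip force is fixed at half the most. Time passes only in rows, so rows that repeat a pose let the fingers close. It gives the time, the measured TCP pose, the force, the opening and the grip force at its end, in the units of the state.
- ctrl.get_obs(): the state, without advancing time (a new reading comes with each control period).
- ctrl.get_image(name): name is "scene" or "top" or "wrist"; returns a dict with "image" (384x512x3 uint8, red, green, blue), "fx", "fy", "cx", "cy" (pixels), "k1" (the pictures are not rectified: a ray, as slopes to the right and down, at radius r is drawn at 1 + k1 r^2 times it, then the intrinsics apply), "extrinsics" (4x4, takes a point from camera to world coordinates); the wrist camera has in their place "tool_from_camera" (4x4, takes a point from camera to tool coordinates, whose origin is the TCP and whose axes are the flange's). Camera axes: x right, y up, looking along -z (the intrinsics and any distortion apply to the point x, -y, -z); pixel columns grow to the right and rows downward; lengths in mm; the calibration is good to about 2 mm. A picture is of the moment at which its call begins: read the wrist's pose just before it. There is no depth.
- ctrl.close_job(): hands the job in; it is judged then, once.
The state is a dict: "t": time; "qpos": joint angles; "qvel": joint speeds; "joint_torque": joint torques, N m; "ee_pos": TCP position; "orientation": TCP orientation; "ft_force": force on the tool from outside, world axes, zero at the start; "moment": the same for the moment, N m; "width": finger opening in mm; "grasp_force": force on a finger pad.
Only numpy, scipy, OpenCV 4.12 (cv2) and the standard library are available. Lean on these libraries where they do the work, as an engineer would, in place of code of your own. Each camera call takes 0.05 s, during which the arm holds its last target. There are 200 camera calls.

## Working session

There is one attempt and no reset: what is moved stays moved. The work goes in short steps, Python scripts to look and compute and a tool call to move; the robot and the scene stay as the last step left them, time stands still between calls to the robot, and variables do not carry over. Pictures are saved under pics/ and viewed, at most 10 in all, crops included, and the job is handed in when it is done.

Besides the shell and the picture viewer there is one more tool, called by a JSON object that holds its "method" and its "body". servo_tool: Moves the arm, as the interface text tells. Its arguments: {"type":"object","properties":{"increments":{"type":"array","items":{"type":"array","items":{"type":"number"}}}},"required":["increments"]}

```bash
mkdir -p pics; cat > h.py <<'E'
import numpy as np, cv2, pickle
from workcell import ctrl
def grab(n):
    d=ctrl.get_image(n); pickle.dump(d,open(f'{n}.pkl','wb')); return d
def save(d,f): cv2.imwrite('pics/'+f,d['image'][:,:,::-1])
def K(d): return np.array([[d['fx'],0,d['cx']],[0,d['fy'],d['cy']],[0,0,1.]]),np.array([d['k1'],0,0,0,0.])
def ray(d,uv,E=None):
    E=d['extrinsics'] if E is None else E
    k,D=K(d); p=cv2.undistortPoints(np.array(uv,float).reshape(-1,1,2),k,D).reshape(-1,2)
    v=np.c_[p[:,0],-p[:,1],-np.ones(len(p))]@E[:3,:3].T
    return E[:3,3],v
def onz(d,uv,z,E=None):
    o,v=ray(d,uv,E); return o+v*((z-o[2])/v[:,2])[:,None]
def proj(d,P,E=None):
    E=d['extrinsics'] if E is None else E
    c=(np.atleast_2d(P)-E[:3,3])@E[:3,:3]; a=c[:,0]/-c[:,2]; b=-c[:,1]/-c[:,2]; s=1+d['k1']*(a*a+b*b)
    return np.c_[d['fx']*a*s+d['cx'],d['fy']*b*s+d['cy']]
E
python3 - <<'E'
from h import *
a=grab('scene');b=grab('top')
for n,d in(('s',a),('t',b)):
    cv2.imwrite(f'pics/{n}0.png',cv2.resize(d['image'][:,:,::-1],(800,600),interpolation=cv2.INTER_CUBIC)); print(d['extrinsics'].round(3).tolist(),d['fx'],d['k1'])
print(ctrl.get_obs())
E
```

```text
[[-0.286, -0.711, 0.642, 1247.439], [0.958, -0.21, 0.195, 83.017], [-0.004, 0.671, 0.742, 791.782], [0.0, 0.0, 0.0, 1.0]] 426.41779444513185 0.041473801572999174
[[0.026, 0.997, -0.078, 537.348], [-1.0, 0.025, -0.013, -105.96], [-0.011, 0.078, 0.997, 968.495], [0.0, 0.0, 0.0, 1.0]] 350.1430923245054 0.0014771200970099185
{'t': 0.1, 'qpos': array([-1.19903235e+00,  4.23761568e-01,  1.63057370e+00,  2.15351043e-05,
        1.08859061e+00, -1.90237003e-02]), 'qvel': array([ 4.09235973e-04, -1.06152151e-04, -1.94147112e-03, -1.93152897e-06,
       -8.76400127e-04,  5.61984448e-04]), 'joint_torque': array([-1.08793840e-03, -5.45616817e+01, -2.74323159e+01,  6.44124602e-02,
        1.87971425e-02, -1.85050806e-05]), 'ee_pos': array([ 237.90176043, -577.39387624,  194.79689693]), 'orientation': array([-3.08052435e+00, -6.09678409e-01,  3.37812177e-04]), 'ft_force': array([-0.51690072, -0.19628636, -0.24389903]), 'moment': array([-0.00777916, -0.00138227,  0.08369186]), 'grasp_force': 0.0, 'width': 88.07808522108412}
```

View pics/s0.png

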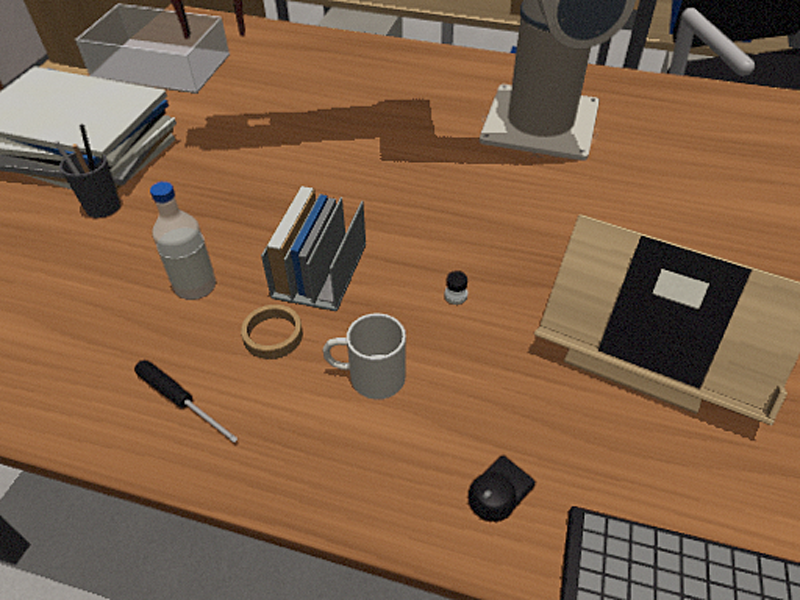

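View pics/t0.png

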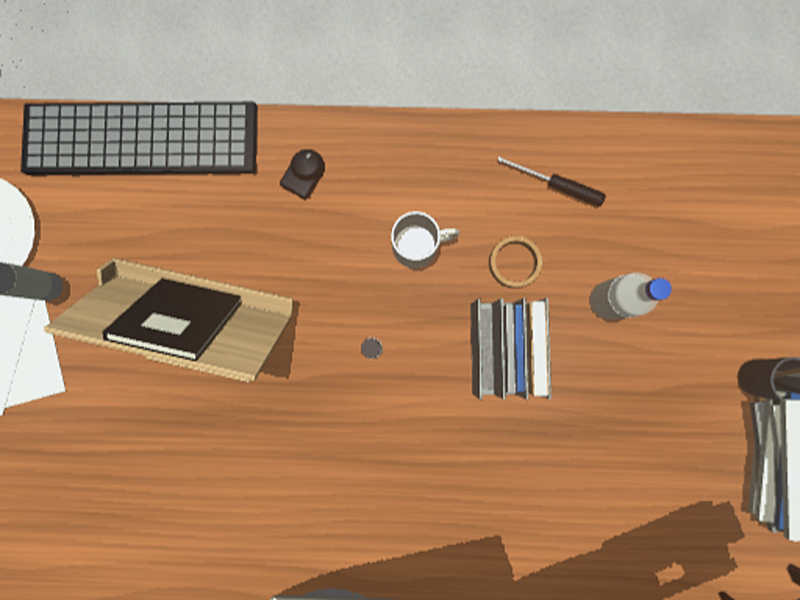

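The stand is at top-view (50–297, 260–380), with its open end on the right. The rack is at (472–550, 298–398) and its left (+y) slot looks empty. Next I fit the poses from clicked corners.

```bash
cat > fit.py <<'E'
from h import *
from scipy.optimize import least_squares
def R(t): c,s=np.cos(t),np.sin(t); return np.array([[c,-s,0],[s,c,0],[0,0,1]])
def W(p,L): return np.atleast_2d(L)@R(p[2]).T+np.array([p[0],p[1],0])
def load(n): return pickle.load(open(f'{n}.pkl','rb'))
def fit(obs,p0):
    f=lambda p: np.concatenate([(proj(d,W(p,L))-np.array(uv)*.64).ravel() for d,L,uv in obs])
    r=least_squares(f,p0,loss='soft_l1'); print(r.x.round(4),'res px',f(r.x).reshape(-1,2).round(1).tolist()); return r.x
E
python3 - <<'E'
from fit import *
T,S=load('top'),load('scene')
bt=lambda y:[-48.7,y,175.9]; lo=lambda y:[74.6,y,52.2]
st=fit([(T,[bt(-145),bt(175),lo(-145)],[(253,380),(45,330),(298,299)]),(S,[bt(-145),lo(-145)],[(580,217),(537,331)])],[500,150,0])
# book: offset y0 along ledge, in stand frame
u=np.array([-.574,0,.819]);n=np.array([.819,0,.574]);c=np.array([50,0,35.])
def bk(y,h,x): return c+u*h+n*x+np.array([0,y,0])
bo=[(T,[(-70,170,16),(70,170,16),(-70,0,16),(70,0,16)],[(197,354),(105,334),(241,295),(163,280)]),(S,[(-70,170,16),(70,170,16),(-70,0,16)],[(641,237),(751,268),(598,373)])]
f=lambda q: np.concatenate([(proj(d,W(st,[bk(y+q[0],h,x) for y,h,x in L]))-np.array(uv)*.64).ravel() for d,L,uv in bo])
r=least_squares(f,[0.]);print('book y',r.x,f(r.x).reshape(-1,2).round(1).tolist())
ra=fit([(T,[(80,56,98),(-80,56,98),(80,-56,98),(-80,-56,98)],[(473,299),(473,397),(549,299),(549,397)]),(S,[(-80,56,98)],[(365,203)])],[470,-200,0])
np.save('st.npy',np.r_[st,r.x]);np.save('ra.npy',ra)
out=[]
for d,cr in((T,[(140,230,30,200),(140,270,280,370)]),(S,[(120,280,330,512),(110,205,150,250)])):
    im=d['image'][:,:,::-1].copy(); sc=4; 
    for (r0,r1,c0,c1) in cr:
        a=cv2.resize(im[r0:r1,c0:c1],None,fx=sc,fy=sc,interpolation=cv2.INTER_CUBIC)
        def pl(P,col):
            q=((proj(d,np.array(P))-[c0,r0]+.5)*sc*8).astype(int); cv2.polylines(a,[q.reshape(-1,1,2)],True,col,1,shift=3)
        pl(W(st,[bt(-145),bt(175),lo(175),lo(-145)]),(0,255,0))
        pl(W(st,[bk(y+r.x[0],h,16) for y,h in((-70,0),(70,0),(70,170),(-70,170))]),(0,0,255))
        for y in(56,52,20,16,-16,-20,-52,-56): pl(W(ra,[(80,y,98),(-80,y,98)]),(0,255,255))
        pl(W(ra,[(70,22,11),(70,50,11),(-70,50,11),(-70,22,11)]),(255,0,255))
        out.append(cv2.resize(a,(400,300)))
cv2.imwrite('pics/fit.png',np.vstack([np.hstack(out[:2]),np.hstack(out[2:])]))
for n,P in(('jar',(371,348)),): print(n,onz(T,[np.array(P)*.64],45))
print('mug',onz(T,[np.array((415,240))*.64],90),'bottle',onz(T,[np.array((658,289))*.64],200))
E
```

```text
[563.3946 240.8339  31.2333] res px [[0.4, -2.9], [-3.1, -0.3], [-5.1, 0.3], [-0.9, -2.5], [-0.5, -0.8]]
book y [12.63832618] [[-1.2, -0.5], [-2.6, -0.6], [-1.0, 0.5], [-2.0, -0.7], [-0.5, -1.8], [0.5, -0.3], [-0.3, -15.1]]
[ 540.1624 -278.694   -18.8382] res px [[1.9, -1.8], [1.7, 0.3], [-1.6, -1.2], [-1.2, 1.1], [0.3, -1.3]]
jar [[532.4745021  -53.71855211  45.        ]]
mug [[ 709.41265486 -122.52744299   90.        ]] bottle [[ 626.49652013 -463.10022408  200.        ]]
```

View pics/fit.png

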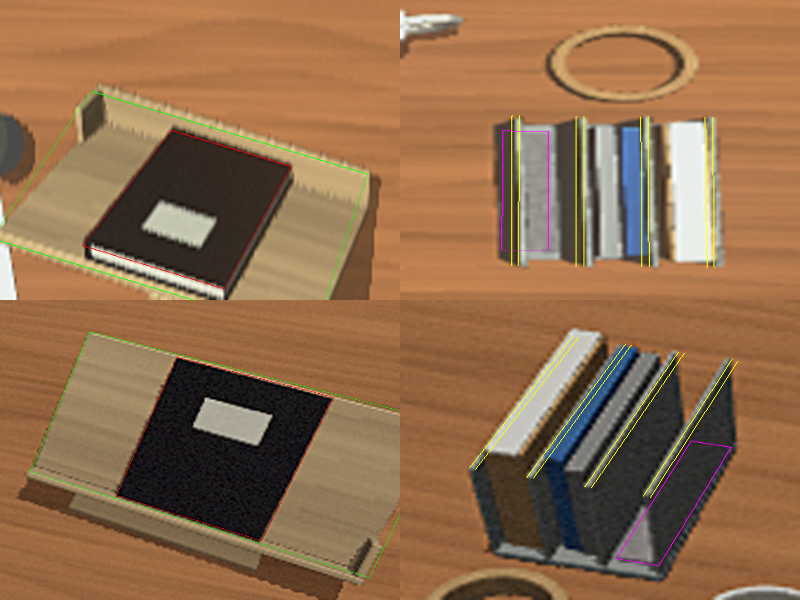

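Overlay: the stand (green) and book (red) line up well in both views. The empty slot is the +y one, with the felt visible at about (540,185) in the upper-right panel; the rack's y looks 2 mm too positive. Next I work out the waypoints.

```bash
cat > go.py <<'E'
from fit import *
from scipy.spatial.transform import Rotation as Ro
st=np.load('st.npy'); ra=np.load('ra.npy'); st[2]=(st[2]+np.pi)%(2*np.pi)-np.pi; ra[2]=(ra[2]+np.pi)%(2*np.pi)-np.pi
u=np.array([-.574,0,.819]);n=np.array([.819,0,.574]);c=np.array([50,0,35.])
def bk(y,h,x): return c+u*h+n*x+np.array([0,y,0])
def inc(P,z,y):
    o=ctrl.get_obs(); Rc=Ro.from_rotvec(o['orientation']); best=None
    for s in(1,-1):
        Y=s*np.array(y);Z=np.array(z); M=Ro.from_matrix(np.c_[np.cross(Y,Z),Y,Z]); rv=(M*Rc.inv()).as_rotvec(degrees=True)
        if best is None or np.linalg.norm(rv)<np.linalg.norm(best): best=rv
    print('at',o['ee_pos'].round(1),'goal',np.round(P,1),'d cm',((P-o['ee_pos'])/10).round(2),'rot',best.round(2),'t',round(o['t'],2))
E
python3 - <<'E'
from go import *
print(st.round(3),ra.round(4))
ys=R(st[2])@[0,1,0]
P=W(st,bk(108,18,12))[0]
inc(P,[0,0,-1],ys); inc(P+[0,0,190],[0,0,-1],ys)
print('1 mm of stand -y:',-ys)
E
```

```text
[ 5.63395e+02  2.40834e+02 -1.83000e-01  1.26380e+01] [ 5.401624e+02 -2.786940e+02  1.130000e-02]
at [ 237.9 -577.4  194.8] goal [631.7 338.1  56.6] d cm [ 39.38  91.54 -13.82] rot [-8.000e-02 -1.000e-02 -3.285e+01] t 0.1
at [ 237.9 -577.4  194.8] goal [631.7 338.1 246.6] d cm [39.38 91.54  5.18] rot [-8.000e-02 -1.000e-02 -3.285e+01] t 0.1
1 mm of stand -y: [-0.18157866 -0.98337642 -0.        ]
```

{"method": "servo_tool", "body": {"increments": [[20, 46, 5, 0, 0, -16.5, -1], [20, 46, 5, 0, 0, -16.5, -1], [20, 46, 5, 0, 0, -16.5, -1], [20, 46, 5, 0, 0, -16.5, -1], [20, 46, 5, 0, 0, -16.5, -1], [20, 46, 5, 0, 0, -16.5, -1], [20, 46, 5, 0, 0, -16.5, -1], [20, 46, 5, 0, 0, -16.5, -1], [20, 46, 5, 0, 0, -16.5, -1], [20, 46, 5, 0, 0, -16.5, -1], [20, 46, 5, 0, 0, -16.5, -1], [20, 46, 5, 0, 0, -16.5, -1], [20, 46, 5, 0, 0, -16.5, -1], [20, 46, 5, 0, 0, -16.5, -1]]}}

```text
t: 1.27
ee_pos: [438.8, -115.8, 245.6]
orientation: [3.137, 0.169, 0.0]
ft_force: [-0.7, 0.2, 0.5]
width: 0.3
grasp_force: 0.0
```

{"method": "servo_tool", "body": {"increments": [[19.4, 45.5, 0.2, 0, 0, -16.4, -1], [19.4, 45.5, 0.2, 0, 0, -16.4, -1], [19.4, 45.5, 0.2, 0, 0, -16.4, -1], [19.4, 45.5, 0.2, 0, 0, -16.4, -1], [19.4, 45.5, 0.2, 0, 0, -16.4, -1], [19.4, 45.5, 0.2, 0, 0, -16.4, -1], [19.4, 45.5, 0.2, 0, 0, -16.4, -1], [19.4, 45.5, 0.2, 0, 0, -16.4, -1], [19.4, 45.5, 0.2, 0, 0, -16.4, -1], [19.4, 45.5, 0.2, 0, 0, -16.4, -1], [19.4, 45.5, 0.2, 0, 0, -16.4, -1], [19.4, 45.5, 0.2, 0, 0, -16.4, -1], [19.4, 45.5, 0.2, 0, 0, -16.4, -1], [19.4, 45.5, 0.2, 0, 0, -16.4, -1], [19.4, 45.5, 0.2, 0, 0, -16.4, -1]]}}

```text
t: 2.52
ee_pos: [632.0, 335.1, 246.3]
orientation: [3.126, -0.289, -0.003]
ft_force: [-0.4, -0.3, -0.0]
width: 0.4
grasp_force: 0.0
```

```bash
python3 - <<'E'
from go import *
ys=R(st[2])@[0,1,0]
P=W(st,bk(108,18,12))[0]; inc(P,[0,0,-1],ys)
o=ctrl.get_obs(); d=grab('wrist'); np.save('wp.npy',np.r_[o['ee_pos'],o['orientation']]); print(o['qpos'].round(2),o['width'])
M=np.eye(4);M[:3,:3]=Ro.from_rotvec(o['orientation']).as_matrix();M[:3,3]=o['ee_pos'];E=M@d['tool_from_camera']
im=cv2.resize(d['image'][:,:,::-1],(800,600),interpolation=cv2.INTER_CUBIC)
def pl(L,col):
    q=((proj(d,W(st,L),E)+.5)/.64*8).astype(int);cv2.polylines(im,[q.reshape(-1,1,2)],True,col,1,shift=3)
pl([bk(-145,0,0),bk(175,0,0),bk(175,172,0),bk(-145,172,0)],(0,255,0)); pl([bk(-145,0,30),bk(175,0,30),bk(175,0,0)],(0,255,0))
pl([bk(y+st[3],h,16) for y,h in((-70,0),(70,0),(70,170),(-70,170))],(0,0,255))
cv2.imwrite('pics/w1.png',im)
E
```

```text
at [632.  335.1 246.3] goal [631.7 338.1  56.6] d cm [ -0.04   0.3  -18.96] rot [ 0.1  -0.11  0.1 ] t 2.52
[ 0.47  0.51  1.36 -0.    1.27  2.23] 0.4180158779368807
```

View pics/w1.png

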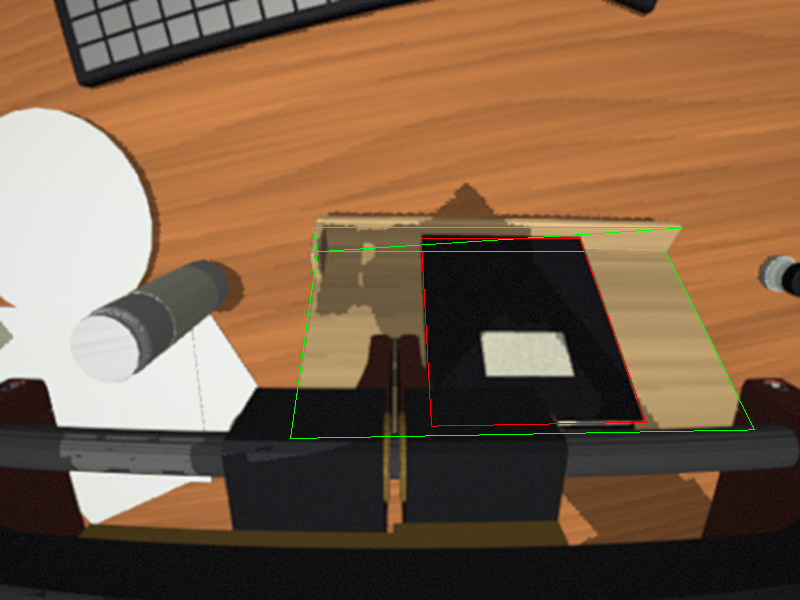

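The wrist view agrees with the fit: the book's left edge is at x≈422–431 and the shut fingers are just left of it at (395,340). I descend beside the book, then push.

{"method": "servo_tool", "body": {"increments": [[0.2, 0.3, -4, 0, 0, 0, -1], [0.2, 0.3, -8, 0, 0, 0, -1], [0.2, 0.3, -12, 0, 0, 0, -1], [0.2, 0.3, -15, 0, 0, 0, -1], [0.2, 0.3, -17, 0, 0, 0, -1], [0.2, 0.3, -18, 0, 0, 0, -1], [0.2, 0.3, -18.8, 0, 0, 0, -1], [0.2, 0.3, -18.8, 0, 0, 0, -1]]}}

```text
t: 3.23
ee_pos: [633.9, 338.6, 58.9]
orientation: [3.127, -0.29, -0.002]
ft_force: [0.2, -0.9, 0.8]
width: 0.7
grasp_force: 0.0
```

{"method": "servo_tool", "body": {"increments": [[-0.09, -0.49, 0, 0, 0, 0, -1], [-0.18, -0.98, 0, 0, 0, 0, -1], [-0.27, -1.47, 0, 0, 0, 0, -1], [-0.36, -1.97, 0, 0, 0, 0, -1], [-0.45, -2.46, 0, 0, 0, 0, -1], [-0.54, -2.95, 0, 0, 0, 0, -1], [-0.64, -3.44, 0, 0, 0, 0, -1], [-0.73, -3.93, 0, 0, 0, 0, -1]]}}

```text
t: 3.9
ee_pos: [626.7, 300.3, 59.6]
orientation: [-3.128, 0.288, -0.0]
ft_force: [-0.4, -0.7, 0.0]
width: 0.8
grasp_force: 0.0
```

```bash
cat > see.py <<'E'
from go import *
import sys
def ov(d,y,fn,E=None):
    im=cv2.resize(d['image'][:,:,::-1],(800,600),interpolation=cv2.INTER_CUBIC)
    def pl(L,col):
        q=((proj(d,W(st,L),E)+.5)/.64*8).astype(int);cv2.polylines(im,[q.reshape(-1,1,2)],True,col,1,shift=3)
    pl([bk(-145,0,0),bk(175,0,0),bk(175,172,0),bk(-145,172,0)],(0,255,0))
    if y is not None: pl([bk(y+w,h,16) for w,h in((-70,0),(70,0),(70,170),(-70,170))],(0,0,255))
    return im
E
python3 - <<'E'
from see import *
o=ctrl.get_obs(); L=(o['ee_pos']-[st[0],st[1],0])@R(st[2]); print('local',L.round(1),o['ft_force'].round(1))
a=grab('scene');y=L[1]-13.5-70
i=ov(a,y,0)[150:450,400:800]; b=grab('top'); j=ov(b,y,0)[200:500,0:400]
cv2.imwrite('pics/p1.png',np.hstack([i,j]))
E
```

```text
local [51.4 70.  59.6] [-0.4 -0.7  0. ]
```

View pics/p1.png

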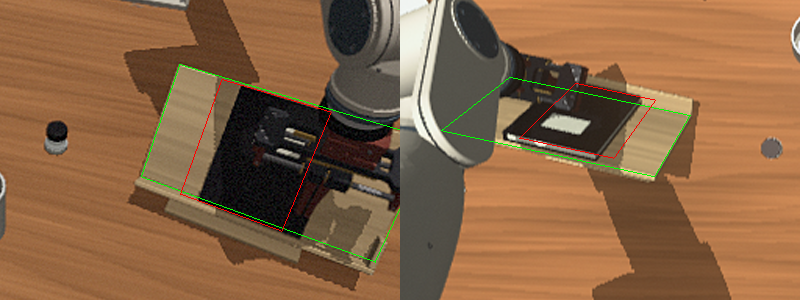

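The book has not moved and there is no force, so the fingertip may be in front of the cover. I check with the wrist camera.

```bash
python3 - <<'E'
from see import *
o=ctrl.get_obs(); d=grab('wrist')
M=np.eye(4);M[:3,:3]=Ro.from_rotvec(o['orientation']).as_matrix();M[:3,3]=o['ee_pos'];E=M@d['tool_from_camera']
im=ov(d,st[3],0,E); q=(proj(d,o['ee_pos'],E)[0]+.5)/.64; print(q); cv2.circle(im,tuple(int(v) for v in q),4,(255,255,0),1)
cv2.imwrite('pics/w2.png',im[100:500])
E
```

```text
[395.75082715 337.09662187]
```

View pics/w2.png

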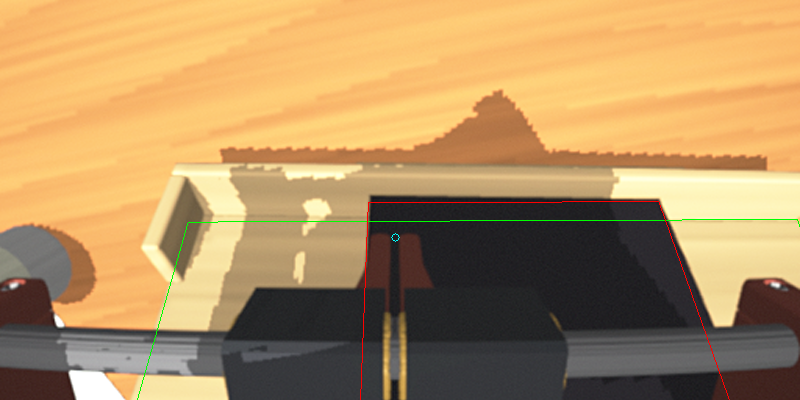

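The fingertips at (395,238) are over the cover, and the ledge lies about 2 mm further in +x than my fit. I back off, tilt the tool more square to the board, and place the tip deeper.

```bash
python3 - <<'E'
import numpy as np
st=np.load('st.npy'); t=st[2]; st[0]+=2*np.cos(t); st[1]+=2*np.sin(t); np.save('st.npy',st)
E
python3 - <<'E'
from go import *
ys=R(st[2])@[0,1,0]; a=np.radians(25)
P=W(st,bk(108,24,7))[0]; inc(P,R(st[2])@[-np.sin(a),0,-np.cos(a)],ys)
E
```

```text
at [626.7 300.4  59.4] goal [626.2 339.1  58.7] d cm [-0.05  3.86 -0.08] rot [ 4.56 24.57  0.08] t 4.05
```

{"method": "servo_tool", "body": {"increments": [[0.4, 2, 0.5, 0, 0, 0, -1], [0.8, 3.9, 1.5, 0, 0, 0, -1], [0.8, 3.9, 1.5, 1.1, 6, 0, -1], [0.8, 3.9, 1.5, 2.3, 12.3, 0, -1], [0.8, 3.9, 1.5, 3.4, 18.4, 0, -1], [0.4, 3.9, 0.8, 4.6, 24.6, 0, -1], [0, 3.9, 0, 4.6, 24.6, 0, -1], [0, 3.9, 0, 4.6, 24.6, 0, -1], [0, 3.9, 0, 4.6, 24.6, 0, -1]]}}

```text
t: 4.8
ee_pos: [625.6, 339.8, 58.2]
orientation: [-3.017, 0.277, 0.67]
ft_force: [-0.1, -0.0, 0.6]
width: 0.7
grasp_force: 0.0
```

{"method": "servo_tool", "body": {"increments": [[-0.09, -0.49, 0, 0, 0, 0, -1], [-0.18, -0.98, 0, 0, 0, 0, -1], [-0.27, -1.47, 0, 0, 0, 0, -1], [-0.36, -1.97, 0, 0, 0, 0, -1], [-0.45, -2.46, 0, 0, 0, 0, -1], [-0.54, -2.95, 0, 0, 0, 0, -1]]}}

```text
t: 5.3
ee_pos: [621.4, 309.8, 60.0]
orientation: [-3.016, 0.277, 0.668]
ft_force: [0.7, 0.2, 0.3]
width: 0.4
grasp_force: 0.0
```

```bash
python3 - <<'E'
from see import *
o=ctrl.get_obs(); L=(o['ee_pos']-[st[0],st[1],0])@R(st[2]); print('local',L.round(1),o['ft_force'].round(1),'n,h',(L-c)@n,(L-c)@u)
a=grab('scene');b=grab('top')
# dark (book) pixels along mid-height line of front cover, several h, away from tool
for nm,d in(('s',a),('t',b)):
    g=cv2.cvtColor(d['image'],cv2.COLOR_RGB2GRAY)
    for h in(10,40,150):
        ys=np.arange(-150,40,1.); q=proj(d,W(st,[bk(y,h,16) for y in ys])).astype(np.float32)
        v=cv2.remap(g,q[:,0].reshape(1,-1),q[:,1].reshape(1,-1),cv2.INTER_LINEAR)[0]
        dk=ys[v<45]; print(nm,h,'first dark y',dk[:3])
E
```

```text
local [42.5 78.3 60. ] [0.7 0.2 0.3] n,h 8.232221600123077 24.786592498376248
s 10 first dark y [-57. -56. -55.]
s 40 first dark y [-57. -56. -55.]
s 150 first dark y [-56. -55. -54.]
t 10 first dark y [-58. -57. -56.]
t 40 first dark y [-58. -57. -56.]
t 150 first dark y [-57. -56. -55.]
```

```bash
python3 - <<'E'
from see import *
o=ctrl.get_obs(); d=grab('wrist')
M=np.eye(4);M[:3,:3]=Ro.from_rotvec(o['orientation']).as_matrix();M[:3,3]=o['ee_pos'];E=M@d['tool_from_camera']
im=ov(d,st[3],0,E); q=(proj(d,o['ee_pos'],E)[0]+.5)/.64; cv2.circle(im,tuple(int(v) for v in q),4,(255,255,0),1)
s=load('scene'); i=s['image'][130:280,360:512,::-1]; i=cv2.resize(i,(400,395),interpolation=cv2.INTER_CUBIC)
q=((proj(s,o['ee_pos'])[0]-[360,130]+.5)*400/152); cv2.circle(i,tuple(int(v) for v in q),4,(255,255,0),1); print(q)
i=cv2.convertScaleAbs(i,alpha=1.8)
cv2.imwrite('pics/w3.png',np.hstack([im[100:495,200:600],i]))
E
```

```text
[238.84738391 280.77349441]
```

View pics/w3.png

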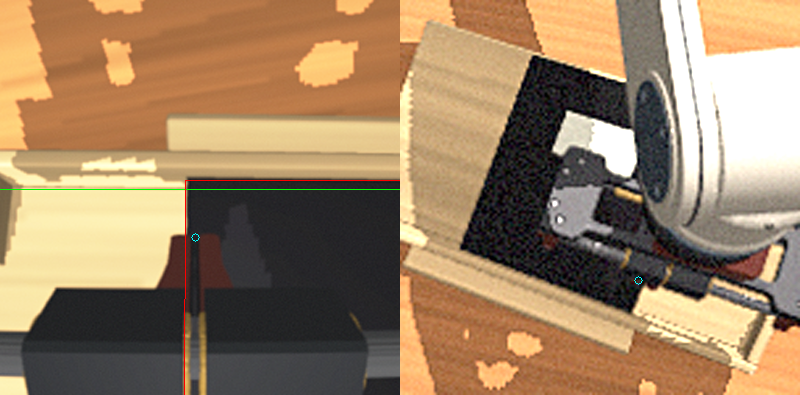

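The wrist view shows the tip at (195,237) over the book's edge line, and its shadow at (237,205) is well off the tip. The tip is further from the cover than computed. I back off and probe the board to get the true offset.

{"method": "servo_tool", "body": {"increments": [[0.27, 1.5, 0, 0, 0, 0, -1], [0.54, 2.95, 0, 0, 0, 0, -1], [0.46, 2.97, -0.06, 0, 0, 0, -1], [0.38, 2.98, -0.11, 0, 0, 0, -1], [0.3, 3.0, -0.17, 0, 0, 0, -1], [0.22, 3.01, -0.23, 0, 0, 0, -1], [0.14, 3.02, -0.29, 0, 0, 0, -1], [0.14, 3.02, -0.29, 0, 0, 0, -1]]}}

```text
t: 6.12
ee_pos: [622.5, 340.2, 56.4]
orientation: [-3.016, 0.278, 0.67]
ft_force: [0.3, -0.3, -0.7]
width: 0.5
grasp_force: 0.0
```

{"method": "servo_tool", "body": {"increments": [[-0.08, 0.015, -0.06, 0, 0, 0, -1], [-0.16, 0.03, -0.12, 0, 0, 0, -1], [-0.24, 0.045, -0.18, 0, 0, 0, -1], [-0.24, 0.045, -0.18, 0, 0, 0, -1]]}}

```text
t: 6.45
ee_pos: [620.2, 340.9, 54.7]
orientation: [-3.016, 0.278, 0.67]
ft_force: [-0.5, 0.0, -0.2]
width: 0.6
grasp_force: 0.0
```

{"method": "servo_tool", "body": {"increments": [[-0.08, 0.015, -0.06, 0, 0, 0, -1], [-0.16, 0.03, -0.12, 0, 0, 0, -1], [-0.24, 0.045, -0.18, 0, 0, 0, -1], [-0.24, 0.045, -0.18, 0, 0, 0, -1]]}}

```text
t: 6.78
ee_pos: [617.7, 341.4, 52.8]
orientation: [-3.016, 0.277, 0.67]
ft_force: [0.1, 0.5, -0.3]
width: 0.7
grasp_force: 0.0
```

```bash
python3 - <<'E'
from go import *
o=ctrl.get_obs(); L=(o['ee_pos']-[st[0],st[1],0])@R(st[2]); print('local',L.round(1),o['ft_force'].round(1),o['moment'].round(2),'n,h',(L-c)@n,(L-c)@u)
E
```

```text
local [ 33.1 108.8  52.8] [ 0.1  0.5 -0.3] [-0.   -0.17  0.03] n,h -3.594018962711444 24.244686394871547
```

```bash
python3 - <<'E'
from go import *
T,S=load('top'),load('scene')  # scene.pkl,top.pkl are recent; calibration same
def tri(a,b):
    A=[];r=[]
    for d,p in((T,a),(S,b)):
        o,v=ray(d,[np.array(p)*.64-.18]); v=v[0]/np.linalg.norm(v[0]); P=np.eye(3)-np.outer(v,v); A.append(P); r.append(P@o)
    x=np.linalg.lstsq(np.vstack(A),np.r_[r[0],r[1]],rcond=None)[0]
    L=(x-[st[0],st[1],0])@R(st[2]); print(x.round(1),'local',L.round(1),'n %.1f h %.1f'%((L-c)@n,(L-c)@u))
tri((197,354),(641,237)); tri((105,334),(751,268)); tri((241,295),(599,352)); tri((253,380),(580,217))
# jar top, mug rim consistency (known heights), rack corners
tri((371,347),(457,278)); tri((473,397),(365,203)); tri((415,240),(376,338)); tri((659,289),(162,188))
d=load('wrist');print(d['fx'],d['k1'],d['tool_from_camera'].round(2).tolist())
E
```

```text
[518.1 191.4 178. ] local [-37.5 -56.8 178. ] n 10.4 h 167.4
[543.4 326.2 180.9] local [-37.1  80.3 180.9] n 12.4 h 169.5
[616.9 173.6  41.3] local [ 62.8 -56.4  41.3] n 14.1 h -2.2
[482.5 110.5 164.7] local [ -57.9 -142.9  164.7] n -13.9 h 168.2
[534.3 -51.8  43.8] local [  22.5 -293.1   43.8] n -17.4 h 23.0
[ 461.2 -221.7   95.9] local [ -18.5 -473.4   95.9] n -21.2 h 89.2
[ 711.7 -122.6   81.3] local [ 209.8 -330.5   81.3] n 157.5 h -53.8
[ 627.  -464.7  197.5] local [ 188.7 -682.3  197.5] n 206.9 h 53.5
289.58971701065536 -0.07527338051114593 [[-0.0, 0.96, 0.27, 73.76], [1.0, 0.0, 0.0, -0.32], [0.0, 0.27, -0.96, -188.68], [0.0, 0.0, 0.0, 1.0]]
```

Triangulating the book corners puts its front at n≈11–12 instead of 16, so the board really is further away. I keep probing.

{"method": "servo_tool", "body": {"increments": [[-0.08, 0.015, -0.06, 0, 0, 0, -1], [-0.16, 0.03, -0.12, 0, 0, 0, -1], [-0.24, 0.045, -0.18, 0, 0, 0, -1], [-0.24, 0.045, -0.18, 0, 0, 0, -1]]}}

```text
t: 7.12
ee_pos: [615.3, 341.9, 51.0]
orientation: [-3.016, 0.277, 0.67]
ft_force: [-0.4, 0.2, -1.3]
width: 0.4
grasp_force: 0.0
```

{"method": "servo_tool", "body": {"increments": [[-0.08, 0.015, -0.06, 0, 0, 0, -1], [-0.16, 0.03, -0.12, 0, 0, 0, -1], [-0.16, 0.03, -0.12, 0, 0, 0, -1]]}}

```text
t: 7.37
ee_pos: [613.8, 342.2, 49.8]
orientation: [-3.016, 0.277, 0.67]
ft_force: [0.8, -0.6, -0.3]
width: 0.6
grasp_force: 0.0
```

{"method": "servo_tool", "body": {"increments": [[-0.08, 0.015, -0.06, 0, 0, 0, -1], [-0.16, 0.03, -0.12, 0, 0, 0, -1], [-0.16, 0.03, -0.12, 0, 0, 0, -1]]}}

```text
t: 7.62
ee_pos: [612.1, 342.5, 48.6]
orientation: [-3.016, 0.277, 0.67]
ft_force: [-0.9, -0.1, 0.5]
width: 0.7
grasp_force: 0.0
```

{"method": "servo_tool", "body": {"increments": [[-0.08, 0.015, -0.06, 0, 0, 0, -1], [-0.16, 0.03, -0.12, 0, 0, 0, -1], [-0.16, 0.03, -0.12, 0, 0, 0, -1]]}}

```text
t: 7.87
ee_pos: [610.6, 342.8, 47.4]
orientation: [-3.016, 0.277, 0.67]
ft_force: [0.7, -0.3, -0.1]
width: 0.3
grasp_force: 0.0
```

{"method": "servo_tool", "body": {"increments": [[-0.08, 0.015, -0.06, 0, 0, 0, -1], [-0.16, 0.03, -0.12, 0, 0, 0, -1], [-0.16, 0.03, -0.12, 0, 0, 0, -1]]}}

```text
t: 8.12
ee_pos: [608.9, 343.1, 46.2]
orientation: [-3.016, 0.277, 0.67]
ft_force: [0.3, -0.6, -0.0]
width: 0.4
grasp_force: 0.0
```

```bash
python3 - <<'E'
from go import *
T,S,Wd=load('top'),load('scene'),load('wrist')
w=np.load('wp.npy');M=np.eye(4);M[:3,:3]=Ro.from_rotvec(w[3:]).as_matrix();M[:3,3]=w[:3];E=M@Wd['tool_from_camera']
B={'a':(-70,170),'b':(70,170),'c':(-70,0),'d':(70,0)}
O=[(T,None,dict(a=(197,354),b=(105,334),c=(241,295),d=(163,280))),(S,None,dict(a=(641,237),b=(751,268),c=(599,352),)),(Wd,E,dict(a=(644,421),c=(582,237),d=(422,236)))]
def f(q,sel=(0,1,2),flat=True):
    r=[]
    for i in sel:
        d,EE,pts=O[i]
        P=np.array([np.array([q[0],q[1],q[2]])+R(q[3])@(bk(*B[k],16)) for k in pts])
        r.append((proj(d,P,EE)-(np.array(list(pts.values()))*.64-.18)))
    return np.concatenate(r).ravel()
for sel in((0,1,2),(0,1),(0,2),(1,2)):
    r=least_squares(lambda q:f(q,sel),[563,240,0,-.18]); print(sel,r.x.round(3),'bookshift', f(r.x,sel).reshape(-1,2).round(1).tolist())
o=ctrl.get_obs();print(o['ee_pos'],o['ft_force'].round(1))
E
```

```text
(0, 1, 2) [ 5.65856e+02  2.51991e+02 -2.24300e+00 -1.88000e-01] bookshift [[-0.2, -0.2], [-1.4, -0.7], [-0.0, 0.9], [-0.9, -0.6], [-1.1, -0.9], [-0.4, 0.8], [-1.7, -1.1], [0.4, -0.8], [-1.5, 0.5], [-0.0, 0.4]]
(0, 1) [ 5.65168e+02  2.53011e+02 -4.19000e+00 -1.74000e-01] bookshift [[-0.1, -0.3], [-1.3, 0.1], [-0.4, 0.8], [-1.3, 0.1], [-1.1, -0.2], [-0.4, 1.0], [-1.1, -0.2]]
(0, 2) [ 5.65598e+02  2.51292e+02 -2.84100e+00 -1.91000e-01] bookshift [[0.1, -0.0], [-0.9, -0.7], [0.3, 1.1], [-0.4, -0.5], [0.7, -0.8], [-1.0, 0.7], [0.6, 0.3]]
(1, 2) [ 5.66886e+02  2.52702e+02 -5.48000e-01 -1.91000e-01] bookshift [[-0.5, -1.2], [0.4, 0.7], [-1.3, -1.2], [0.5, -0.4], [-1.4, 0.3], [-0.4, -0.2]]
[608.93209524 343.08669775  46.19817384] [ 0.3 -0.6 -0. ]
```

```bash
python3 - <<'E'
from go import *
d=grab('wrist');E=d['tool_from_camera']
for p in [(0,0,0),(10,0,0),(-10,0,0),(10,0,-10),(10,0,-19),(0,0,-19),(0,-13.5,0),(0,13.5,0)]: print(p,(proj(d,p,E)[0]/.64).round(0))
o=ctrl.get_obs();M=np.eye(4);M[:3,:3]=Ro.from_rotvec(o['orientation']).as_matrix();M[:3,3]=o['ee_pos']
S=grab('scene');T=grab('top')
a=cv2.resize(d['image'][100:280,150:350,::-1],(440,396),interpolation=cv2.INTER_CUBIC)
for p,col in(((0,0,0),(255,255,0)),((10,0,0),(0,255,0)),((10,0,-19),(0,0,255))):
    q=(proj(d,p,E)[0]-[150,100]+.5)*2.2; cv2.circle(a,tuple(int(v) for v in q),3,col,1)
i=S['image'][150:270,400:510,::-1]; i=cv2.convertScaleAbs(cv2.resize(i,(360,396),interpolation=cv2.INTER_CUBIC),alpha=1.8)
for p,col in(((0,0,0),(255,255,0)),((0,0,-80),(0,255,0))):
    q=(proj(S,(M@[*p,1])[:3])[0]-[400,150]+.5)*[360/110,3.3]; cv2.circle(i,tuple(int(v) for v in q),3,col,2)
cv2.imwrite('pics/w4.png',np.hstack([a,i]))
E
```

```text
(0, 0, 0) [395. 337.]
(10, 0, 0) [395. 316.]
(-10, 0, 0) [395. 357.]
(10, 0, -10) [395. 323.]
(10, 0, -19) [395. 331.]
(0, 0, -19) [395. 354.]
(0, -13.5, 0) [365. 337.]
(0, 13.5, 0) [425. 337.]
```

View pics/w4.png

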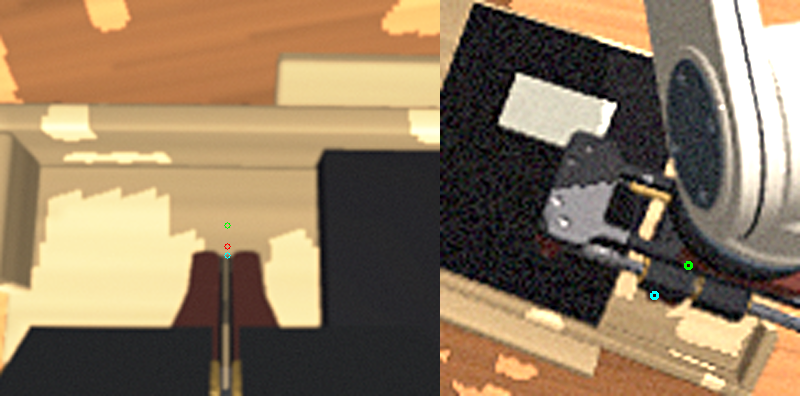

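The wrist view shows the tip at (227,250) beside the book, whose edge is at x=320, with the board just behind it. There is still no contact, so the overlap with the book's edge should be ample. I push now.

{"method": "servo_tool", "body": {"increments": [[-0.09, -0.49, 0, 0, 0, 0, -1], [-0.18, -0.98, 0, 0, 0, 0, -1], [-0.27, -1.47, 0, 0, 0, 0, -1], [-0.36, -1.97, 0, 0, 0, 0, -1], [-0.45, -2.46, 0, 0, 0, 0, -1], [-0.54, -2.95, 0, 0, 0, 0, -1]]}}

```text
t: 8.77
ee_pos: [603.7, 313.4, 46.4]
orientation: [-3.015, 0.278, 0.669]
ft_force: [-0.2, 3.0, -0.0]
width: 0.5
grasp_force: 1.3
```

```bash
cat > edge.py <<'E'
from go import *
def edges(hs=(10,40,150),lo=-230,hi=60,show=True):
    o=ctrl.get_obs(); L=(o['ee_pos']-[st[0],st[1],0])@R(st[2]); print('t',round(o['t'],2),'local',L.round(1),o['ft_force'].round(1),o['moment'].round(2),'n,h',((L-c)@n).round(1),((L-c)@u).round(1))
    for nm in('scene','top'):
        d=grab(nm); g=cv2.cvtColor(d['image'],cv2.COLOR_RGB2GRAY)
        for h in hs:
            ys=np.arange(lo,hi,.5); q=proj(d,W(st,[bk(y,h,16) for y in ys])).astype(np.float32)
            v=cv2.remap(g,q[:,0].reshape(1,-1),q[:,1].reshape(1,-1),cv2.INTER_LINEAR)[0]
            dk=(v<45).astype(int); run=np.convolve(dk,np.ones(30),'valid')>=28; print(nm,h,'edge y',ys[:len(run)][run][:1])
E
python3 -c "
from edge import *
edges()"
```

```text
t 8.77 local [24.5 78.6 46.4] [-0.2  3.  -0. ] [ 0.37 -0.16 -0.15] n,h -14.3 24.0
scene 10 edge y [-70.5]
scene 40 edge y [-71.]
scene 150 edge y [-70.]
top 10 edge y [-72.5]
top 40 edge y [-73.]
top 150 edge y [-72.5]
```

Contact at 3 N, and the book slides without tipping. I continue.

{"method": "servo_tool", "body": {"increments": [[-0.09, -0.49, 0, 0, 0, 0, -1], [-0.18, -0.98, 0, 0, 0, 0, -1], [-0.27, -1.47, 0, 0, 0, 0, -1], [-0.36, -1.97, 0, 0, 0, 0, -1], [-0.45, -2.46, 0, 0, 0, 0, -1], [-0.54, -2.95, 0, 0, 0, 0, -1], [-0.64, -3.44, 0, 0, 0, 0, -1], [-0.73, -3.93, 0, 0, 0, 0, -1], [-0.82, -4.43, 0, 0, 0, 0, -1], [-0.91, -4.92, 0, 0, 0, 0, -1], [-1.0, -5.41, 0, 0, 0, 0, -1], [-1.09, -5.9, 0, 0, 0, 0, -1], [-1.18, -6.39, 0, 0, 0, 0, -1], [-1.27, -6.88, 0, 0, 0, 0, -1], [-1.36, -7.38, 0, 0, 0, 0, -1], [-1.45, -7.87, 0, 0, 0, 0, -1], [-1.54, -8.36, 0, 0, 0, 0, -1], [-1.63, -8.85, 0, 0, 0, 0, -1], [-1.63, -8.85, 0, 0, 0, 0, -1]]}}

```text
t: 10.45
ee_pos: [587.1, 224.3, 46.7]
orientation: [-3.015, 0.278, 0.67]
ft_force: [-0.5, 1.9, -0.1]
width: 0.4
grasp_force: 0.7
```

```bash
python3 -c "
from edge import *
edges()"
```

```text
t 10.45 local [ 24.3 -12.   46.7] [-0.5  1.9 -0.1] [ 0.24 -0.01 -0.13] n,h -14.3 24.3
scene 10 edge y [-161.]
scene 40 edge y [-161.5]
scene 150 edge y [-160.]
top 10 edge y [-162.]
top 40 edge y [-162.5]
top 150 edge y [-162.]
```

{"method": "servo_tool", "body": {"increments": [[-0.09, -0.49, 0, 0, 0, 0, -1], [-0.18, -0.98, 0, 0, 0, 0, -1], [-0.27, -1.47, 0, 0, 0, 0, -1], [-0.36, -1.97, 0, 0, 0, 0, -1], [-0.45, -2.46, 0, 0, 0, 0, -1], [-0.54, -2.95, 0, 0, 0, 0, -1], [-0.6, -3.25, 0, 0, 0, 0, -1], [-0.6, -3.25, 0, 0, 0, 0, -1]]}}

```text
t: 11.22
ee_pos: [581.4, 191.5, 46.4]
orientation: [-3.016, 0.278, 0.669]
ft_force: [-0.5, 0.3, 0.9]
width: 0.2
grasp_force: 0.1
```

```bash
python3 -c "
from edge import *
T0=cv2.imread('pics/t0.png');S0=cv2.imread('pics/s0.png')
edges()
for nm,d,im in(('t',load('top'),T0),('s',load('scene'),S0)):
  for h in(60,110,150):
    ys=np.arange(-165,-124,2.);q=((proj(d,W(st,[bk(y,h,0) for y in ys]))+.5)/.64-.5).astype(np.float32)
    v=cv2.remap(cv2.cvtColor(im,cv2.COLOR_BGR2HSV),q[:,0].reshape(1,-1),q[:,1].reshape(1,-1),cv2.INTER_LINEAR)[0][:,1]; print(nm,h,v.tolist())
"
```

```text
t 11.22 local [ 24.7 -45.2  46.4] [-0.5  0.3  0.9] [ 0.07 -0.16 -0.04] n,h -14.2 23.9
scene 10 edge y [-194.5]
scene 40 edge y [-194.]
scene 150 edge y [-193.]
top 10 edge y [-186.5]
top 40 edge y [-194.]
top 150 edge y [-198.]
t 60 [145, 146, 145, 144, 144, 147, 143, 132, 108, 101, 100, 100, 99, 99, 98, 99, 100, 99, 99, 100, 100]
t 110 [142, 146, 143, 143, 145, 145, 144, 132, 110, 101, 99, 99, 99, 100, 99, 99, 99, 99, 97, 98, 99]
t 150 [143, 145, 146, 144, 144, 144, 146, 140, 118, 98, 99, 98, 98, 98, 99, 98, 98, 96, 100, 99, 99]
s 60 [156, 154, 146, 148, 150, 154, 156, 158, 151, 126, 95, 93, 98, 96, 92, 97, 97, 97, 95, 97, 98]
s 110 [153, 152, 150, 149, 149, 149, 148, 147, 151, 146, 101, 87, 90, 94, 91, 92, 93, 91, 90, 90, 91]
s 150 [147, 144, 149, 147, 146, 145, 140, 145, 149, 149, 114, 91, 95, 99, 97, 97, 93, 95, 94, 92, 92]
```

The overhang is about 46 mm (board end at −147, book edge at −194). I push 6 mm more and retreat.

{"method": "servo_tool", "body": {"increments": [[-0.05, -0.3, 0, 0, 0, 0, -1], [-0.11, -0.6, 0, 0, 0, 0, -1], [-0.11, -0.6, 0, 0, 0, 0, -1], [0.1, 0.6, 0, 0, 0, 0, -1], [0.4, 2.0, 0, 0, 0, 0, -1], [1.6, 2.0, 1.5, 0, 0, 0, -1], [4, 2.0, 5, 0, 0, 0, -1], [5, 0, 9, 0, 0, 0, -1], [5, -4, 13, 0, -5, 0, -1], [5, -7, 17, 0, -12, 0, 1], [5, -10, 20, 0, -19, 0, 1], [5, -13, 22, -2, -25, 0, 1], [5, -13, 22, -4.6, -25, 0, 1], [5, -13, 22, -4.6, -25, 0, 1]]}}

```text
t: 12.48
ee_pos: [632.9, 61.8, 271.9]
orientation: [-3.128, 0.289, -0.024]
ft_force: [0.4, 1.2, 0.6]
width: 30.4
grasp_force: 0.0
```

```bash
python3 - <<'E'
from edge import *
edges()
o=ctrl.get_obs(); d=grab('wrist'); np.save('wp2.npy',np.r_[o['ee_pos'],o['orientation']]);print(o['qpos'].round(2))
M=np.eye(4);M[:3,:3]=Ro.from_rotvec(o['orientation']).as_matrix();M[:3,3]=o['ee_pos'];E=M@d['tool_from_camera']
from see import ov
im=ov(d,-130,0,E); s=load('scene')
i=cv2.resize(s['image'][120:270,330:480,::-1],(300,300),interpolation=cv2.INTER_CUBIC)
im=cv2.resize(im,(800,600)); im[300:600,0:300]=i
cv2.imwrite('pics/w5.png',im)
E
```

```text
t 12.48 local [  98.8 -163.4  271.9] [0.4 1.2 0.6] [0.03 0.04 0.03] n,h 175.9 166.0
scene 10 edge y [-198.5]
scene 40 edge y [-198.5]
scene 150 edge y [-198.5]
top 10 edge y [-201.5]
top 40 edge y [-205.]
top 150 edge y [-204.]
[0.08 0.37 1.55 0.   1.22 1.83]
```

View pics/w5.png

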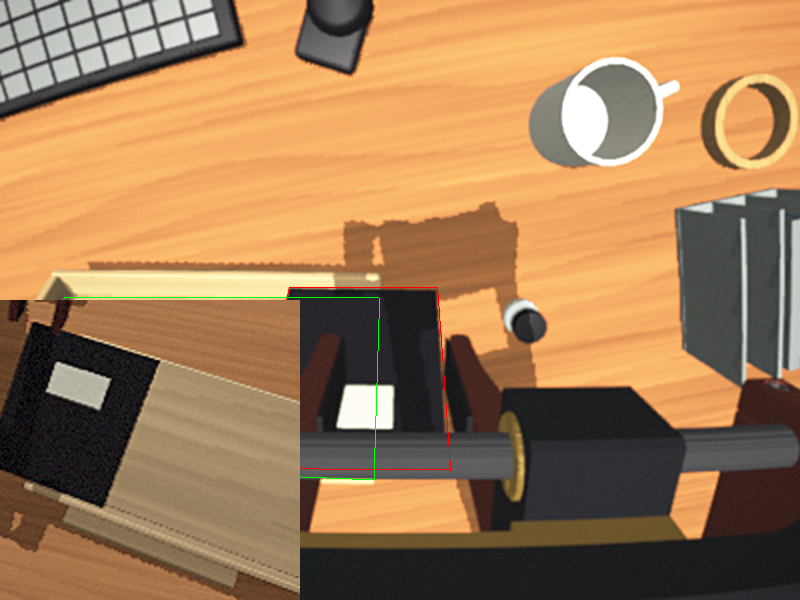

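The inset shows about 51 mm overhanging, still leaning safely. In the wrist view the book's right edge at (436,290) matches the overlay, so the stand frame is right and it is the shut tips that reach short of the nominal TCP. Next I plan the pinch from above.

```bash
cat >> go.py <<'E'
def inc2(P,z,y):
    o=ctrl.get_obs(); Rc=Ro.from_rotvec(o['orientation'])
    print('at',o['ee_pos'].round(1),'d cm',((P-o['ee_pos'])/10).round(2),'t',round(o['t'],2),o['qpos'].round(2))
    for s in(1,-1):
        Y=s*np.array(y);Z=np.array(z); M=Ro.from_matrix(np.c_[np.cross(Y,Z),Y,Z]); print('rot',s,(M*Rc.inv()).as_rotvec(degrees=True).round(2))
E
python3 - <<'E'
from go import *
Rs=R(st[2])
inc2(W(st,bk(-166,232,8.5))[0],Rs@-u,Rs@n)
print(-(Rs@u))
E
```

```text
at [631.6  64.2 265.4] d cm [-17.14   2.68  -3.55] t 12.63 [0.08 0.37 1.55 0.   1.22 1.83]
rot 1 [-32.26 -21.82  86.78]
rot -1 [ 22.17 -31.63 -86.9 ]
[ 0.56445807 -0.10422615 -0.819     ]
```

{"method": "servo_tool", "body": {"increments": [[-4, 0.7, 3, -2.3, -1.6, 6.2, 1], [-8, 1.3, 4, -4.6, -3.1, 12.4, 1], [-12, 2, 4, -6.9, -4.7, 18.6, 1], [-17.1, 2.7, 4, -9.2, -6.2, 24.8, 1], [-17.1, 2.7, 4, -11.5, -7.8, 31, 1], [-17.1, 2.7, 4, -13.8, -9.4, 37.2, 1], [-17.1, 2.7, 4, -16.1, -10.9, 43.4, 1], [-17.1, 2.7, 4, -18.4, -12.5, 49.6, 1], [-17.1, 2.7, 4, -20.7, -14, 55.8, 1], [-17.1, 2.7, 4, -23, -15.6, 62, 1], [-17.1, 2.7, 4, -25.3, -17.1, 68.2, 1], [-17.1, 2.7, 4, -27.6, -18.7, 74.4, 1], [-17.1, 2.7, 4, -29.9, -20.3, 80.6, 1], [-17.1, 2.7, 3, -32.3, -21.8, 86.8, 1], [-17.1, 2.7, 1, -32.3, -21.8, 86.8, 1], [-17.1, 2.7, -1, -32.3, -21.8, 86.8, 1], [-17.1, 2.7, -1, -32.3, -21.8, 86.8, 1]]}}

```text
t: 14.05
ee_pos: [457.9, 89.5, 251.0]
orientation: [2.018, 1.683, 0.521]
ft_force: [-0.8, -0.2, -0.5]
width: 87.8
grasp_force: 0.0
```

```bash
python3 - <<'E'
from go import *
Rs=R(st[2])
inc2(W(st,bk(-166,112,8.5))[0],Rs@-u,Rs@n)
o=ctrl.get_obs();print(o['width'],o['ft_force'].round(1))
E
```

```text
at [457.9  89.5 251. ] d cm [  7.01  -1.1  -11.94] t 14.05 [ 0.39 -0.09  2.28 -0.67  0.53  1.09]
rot 1 [ 0.1  -0.43 -0.06]
rot -1 [-100.96   18.83  147.65]
87.84371993103275 [-0.8 -0.2 -0.5]
```

{"method": "servo_tool", "body": {"increments": [[1.1, -0.2, -1.7, 0, -0.4, 0, 1], [2.2, -0.35, -3.5, 0, -0.4, 0, 1], [3.3, -0.5, -5.3, 0, -0.4, 0, 1], [4.4, -0.7, -7.2, 0, -0.4, 0, 1], [5.4, -0.85, -9, 0, -0.4, 0, 1], [6.3, -1, -10.7, 0, -0.4, 0, 1], [7, -1.1, -11.9, 0, -0.4, 0, 1], [7, -1.1, -11.9, 0, -0.4, 0, 1]]}}

```text
t: 14.72
ee_pos: [533.2, 79.9, 142.5]
orientation: [2.015, 1.682, 0.524]
ft_force: [-0.0, 0.3, -0.0]
width: 87.7
grasp_force: 0.0
```

```bash
python3 - <<'E'
from edge import *
edges(hs=(10,40))
o=ctrl.get_obs(); d=grab('wrist')
print('jaw view'); 
M=np.eye(4);M[:3,:3]=Ro.from_rotvec(o['orientation']).as_matrix();M[:3,3]=o['ee_pos'];E=M@d['tool_from_camera']
g=cv2.cvtColor(d['image'],cv2.COLOR_RGB2GRAY)
# profile across thickness along n at the book top edge (h=170), y=-166 and -185: pages are white between dark covers
for y in(-166,-180,-190):
    xs=np.arange(-10,30,2.);q=proj(d,W(st,[bk(y,170,x) for x in xs]),E).astype(np.float32)
    print(y,q[0].round(),q[-1].round(),cv2.remap(g,q[:,0].reshape(1,-1),q[:,1].reshape(1,-1),cv2.INTER_LINEAR)[0].tolist())
E
```

```text
t 14.72 local [  -2.4 -163.8  142.5] [-0.   0.3 -0. ] [0.02 0.16 0.  ] n,h 18.8 118.2
scene 10 edge y [-198.5]
scene 40 edge y [-199.5]
top 10 edge y [-124.]
top 40 edge y []
jaw view
-166 [198. 253.] [269. 253.] [167, 176, 174, 171, 65, 134, 254, 188, 190, 188, 189, 37, 24, 163, 164, 161, 160, 157, 165, 159]
-180 [200. 276.] [269. 276.] [164, 134, 76, 26, 36, 128, 245, 151, 153, 154, 155, 34, 75, 129, 129, 127, 128, 125, 126, 130]
-190 [201. 291.] [268. 292.] [107, 108, 108, 108, 109, 109, 111, 109, 112, 110, 111, 111, 110, 110, 111, 111, 111, 112, 113, 113]
```

```bash
python3 - <<'E'
from go import *
Rs=R(st[2])
inc2(W(st,bk(-165,112,7))[0],Rs@-u,Rs@n)
E
```

```text
at [532.2  79.9 144.6] d cm [-0.52 -0.01 -1.39] t 14.87 [ 0.29  0.25  2.26 -1.31  0.27  1.7 ]
rot 1 [ 0.04 -0.06 -0.1 ]
rot -1 [-101.47   18.71  147.36]
```

q4 is at its limit (−1.31), so this pose is unreachable. I back out and instead come in with the tool turned 30° within the book's plane, from the outer top corner. The page edge puts the book's centre at n≈6.5.

{"method": "servo_tool", "body": {"increments": [[-1.5, 0.2, 2.5, 0, 0, 0, 1], [-3, 0.5, 5, 0, 0, 0, 1], [-4.5, 0.7, 7.5, 0, 0, 0, 1], [-6, 0.9, 10, 0, 0, 0, 1], [-7.2, 1.1, 12, 0, 0, 0, 1], [-7.2, 1.1, 12, 0, 0, 0, 1], [-7.2, 1.1, 12, 0, 0, 0, 1]]}}

```text
t: 15.45
ee_pos: [459.9, 91.2, 266.2]
orientation: [2.014, 1.677, 0.535]
ft_force: [-1.3, -0.4, -0.5]
width: 87.8
grasp_force: 0.0
```

```bash
cat > g.py <<'E'
from go import *
Rs=R(st[2]);th=np.radians(30); tz=-u*np.cos(th)+np.array([0,1,0])*np.sin(th)
G=W(st,bk(-160,116,7))[0]; Z=Rs@tz
E
python3 - <<'E'
from g import *
inc2(G-120*Z,Z,Rs@n); print('Z',Z.round(3))
E
```

```text
at [459.9  91.2 266.2] d cm [-0.38 -5.43 -4.7 ] t 15.45 [ 0.4  -0.12  2.27 -0.64  0.55  1.06]
rot 1 [23.99 -4.3  17.17]
rot -1 [-106.78  -27.93  142.19]
Z [ 0.58   0.401 -0.709]
```

{"method": "servo_tool", "body": {"increments": [[-0.1, -1.5, 0, 5, -0.9, 3.5, 1], [-0.2, -3, 0, 10, -1.8, 7, 1], [-0.4, -5.4, 0, 15, -2.7, 10.5, 1], [-0.4, -5.4, 0, 20, -3.6, 14, 1], [-0.4, -5.4, -1, 24, -4.3, 17.2, 1], [-0.4, -5.4, -3, 24, -4.3, 17.2, 1], [-0.4, -5.4, -4.7, 24, -4.3, 17.2, 1], [-0.4, -5.4, -4.7, 24, -4.3, 17.2, 1], [-0.4, -5.4, -4.7, 24, -4.3, 17.2, 1]]}}

```text
t: 16.2
ee_pos: [442.7, 47.6, 218.0]
orientation: [2.086, 1.943, 0.781]
ft_force: [-0.0, -0.5, -0.8]
width: 87.8
grasp_force: 0.0
```

```bash
python3 - <<'E'
from g import *
inc2(G-120*Z,Z,Rs@n); inc2(G,Z,Rs@n)
E
```

```text
at [442.7  47.6 218. ] d cm [ 1.34 -1.06  0.12] t 16.2 [-0.13 -0.08  2.35  0.67  0.46 -0.6 ]
rot 1 [10.37 -8.43  4.93]
rot -1 [  96.78   55.43 -140.18]
at [442.7  47.6 218. ] d cm [ 8.3   3.75 -8.39] t 16.2 [-0.13 -0.08  2.35  0.67  0.46 -0.6 ]
rot 1 [10.37 -8.43  4.93]
rot -1 [  96.78   55.43 -140.18]
```

{"method": "servo_tool", "body": {"increments": [[0.7, -0.5, 0.1, 5, -4, 2.5, 1], [1.3, -1.1, 0.1, 10.4, -8.4, 4.9, 1], [1.3, -1.1, 0.1, 10.4, -8.4, 4.9, 1], [1.3, -1.1, 0.1, 10.4, -8.4, 4.9, 1], [1.3, -1.1, 0.1, 10.4, -8.4, 4.9, 1]]}}

```text
t: 16.62
ee_pos: [455.6, 36.2, 218.7]
orientation: [1.989, 1.955, 1.135]
ft_force: [-0.3, 0.1, -0.5]
width: 87.8
grasp_force: 0.0
```

```bash
python3 - <<'E'
from g import *
inc2(G,Z,Rs@n)
E
```

```text
at [455.6  36.2 218.7] d cm [ 7.01  4.89 -8.47] t 16.62 [-0.41  0.04  2.39  1.28  0.67 -1.43]
rot 1 [-0.12 -0.02  0.13]
rot -1 [ 104.29   72.19 -127.48]
```

{"method": "servo_tool", "body": {"increments": [[1.2, 0.8, -1.4, 0, 0, 0, 1], [2.4, 1.6, -2.8, 0, 0, 0, 1], [3.5, 2.45, -4.25, 0, 0, 0, 1], [4.7, 3.3, -5.7, 0, 0, 0, 1], [5.8, 4.1, -7.1, 0, 0, 0, 1], [6.6, 4.6, -8, 0, 0, 0, 1], [7, 4.9, -8.5, 0, 0, 0, 1], [7, 4.9, -8.5, 0, 0, 0, 1], [7, 4.9, -8.5, 0, 0, 0, 1]]}}

```text
t: 17.37
ee_pos: [525.0, 86.4, 133.8]
orientation: [1.989, 1.959, 1.131]
ft_force: [0.2, -0.6, 0.7]
width: 87.6
grasp_force: 0.0
```

```bash
python3 - <<'E'
from g import *
inc2(G,Z,Rs@n)
o=ctrl.get_obs(); print(o['ft_force'].round(1)); L=(o['ee_pos']-[st[0],st[1],0])@R(st[2]); print('y %.1f n,h'%L[1],(L-c)@n,(L-c)@u)
d=grab('wrist');M=np.eye(4);M[:3,:3]=Ro.from_rotvec(o['orientation']).as_matrix();M[:3,3]=o['ee_pos'];E=M@d['tool_from_camera']
g=cv2.cvtColor(d['image'],cv2.COLOR_RGB2GRAY)
for h in(170,):
  for y in(-175,-180,-190):
    xs=np.arange(-12,30,2.);q=proj(d,W(st,[bk(y,h,x) for x in xs]),E).astype(np.float32)
    print(y,q[0].round(),q[-1].round(),cv2.remap(g,q[:,0].reshape(1,-1),q[:,1].reshape(1,-1),cv2.INTER_LINEAR)[0].tolist())
E
```

```text
at [525.   86.4 133.8] d cm [ 0.07 -0.13  0.02] t 17.37 [-0.18  0.34  2.34  1.83  0.54 -1.87]
rot 1 [-0.02 -0.19  0.02]
rot -1 [ 104.07   72.21 -127.74]
[ 0.2 -0.6  0.7]
y -158.9 n,h 6.149286584268711 116.32588381542207
-175 [216. 231.] [296. 230.] [100, 95, 96, 99, 100, 54, 172, 252, 252, 252, 252, 181, 45, 153, 152, 171, 171, 169, 169, 166, 174]
-180 [216. 241.] [296. 240.] [104, 92, 97, 99, 98, 54, 208, 252, 252, 252, 246, 189, 42, 156, 159, 161, 175, 165, 169, 172, 174]
-190 [215. 261.] [297. 261.] [100, 103, 90, 93, 103, 53, 212, 251, 251, 251, 215, 185, 43, 152, 156, 152, 171, 170, 166, 168, 176]
```

The covers show at n≈−2 and 12, so the jaw is centred. Closing.

{"method": "servo_tool", "body": {"increments": [[0, 0, 0, 0, 0, 0, -1], [0, 0, 0, 0, 0, 0, -1], [0, 0, 0, 0, 0, 0, -1], [0, 0, 0, 0, 0, 0, -1], [0, 0, 0, 0, 0, 0, -1], [0, 0, 0, 0, 0, 0, -1], [0, 0, 0, 0, 0, 0, -1], [0, 0, 0, 0, 0, 0, -1], [0, 0, 0, 0, 0, 0, -1], [0, 0, 0, 0, 0, 0, -1], [0, 0, 0, 0, 0, 0, -1], [0, 0, 0, 0, 0, 0, -1]]}}

```text
t: 18.42
ee_pos: [525.8, 86.5, 135.4]
orientation: [1.986, 1.957, 1.134]
ft_force: [-0.7, 0.2, -0.2]
width: 16.1
grasp_force: 30.0
```

{"method": "servo_tool", "body": {"increments": [[0.2, 0, 0.4, 0, 0, 0, -1], [0.5, -0.1, 0.9, 0, 0, 0, -1], [1, -0.2, 1.6, 0, 0, 0, -1], [1.6, -0.3, 2.6, 0, 0, 0, -1], [2.4, -0.4, 3.8, 0, 0, 0, -1], [3.2, -0.5, 5, 0, 0, 0, -1], [4, -0.6, 6.5, 0, 0, 0, -1], [4, -0.6, 8, 0, 0, 0, -1], [4, -0.6, 10, 0, 0, 0, -1], [4, -0.6, 12, 0, 0, 0, -1], [4, -0.6, 12, 0, 0, 0, -1]]}}

```text
t: 19.33
ee_pos: [567.4, 80.2, 258.8]
orientation: [1.981, 1.955, 1.137]
ft_force: [0.3, 0.3, -3.4]
width: 15.7
grasp_force: 30.0
```

```bash
cat > held.py <<'E'
from fit import *
from scipy.spatial.transform import Rotation as Ro
# nominal book pose in tool at grasp: from st frame
import g
def book_in_tool():
    Rs=g.Rs; Rt=np.c_[np.cross(Rs@g.n,g.Z),Rs@g.n,g.Z]   # tool axes in world at the grasp
    B=np.c_[Rs@g.n,Rs@[0,1,0],Rs@g.u]                       # book x,y,z in world
    tcp=np.array([525.4,86.5,134.6]); org=W(g.st,g.bk(-129.3,0,6))[0]+0*tcp
    return Rt.T@B, Rt.T@(org-tcp)
E
python3 - <<'E'
from held import *
RB,pB=book_in_tool(); print(RB.round(3).tolist(),pB.round(1))
o=g.ctrl.get_obs(); print(o['qpos'].round(2),o['ft_force'].round(2),o['moment'].round(2),o['width'])
Rt=Ro.from_rotvec(o['orientation']).as_matrix(); E4=np.eye(4);E4[:3,:3]=Rt;E4[:3,3]=o['ee_pos']
S=grab('scene'); Wd=grab('wrist')
def cor(dr): # droop dr deg about tool y
    q=Ro.from_rotvec([0,np.radians(dr),0]).as_matrix(); gp=np.array([0,0,-30.])
    return np.array([o['ee_pos']+Rt@(q@(RB@np.array([8,y,z])+pB-gp)+gp) for y,z in((-70,0),(70,0),(70,170),(-70,170))])
def dr(d,im,P,EE,col):
    cv2.polylines(im,[((proj(d,P,EE)+.5)/.64*8).astype(int).reshape(-1,1,2)],True,col,1,shift=3)
a=cv2.resize(S['image'][:,:,::-1],(800,600),interpolation=cv2.INTER_CUBIC); b=cv2.resize(Wd['image'][:,:,::-1],(800,600),interpolation=cv2.INTER_CUBIC)
for x,col in((0,(0,0,255)),(10,(0,255,0))):
    dr(S,a,cor(x),None,col); dr(Wd,b,cor(x),E4@Wd['tool_from_camera'],col)
cv2.imwrite('pics/h1.png',np.hstack([a[100:500,400:800],b[200:600,200:600]]))
E
```

```text
[[0.0, 0.866, 0.5], [1.0, -0.0, -0.0], [0.0, 0.5, -0.866]] [-33.   -0.9 115.8]
[-0.18  0.1   2.18  1.18  0.57 -1.11] [ 0.35  0.26 -3.43] [-0.43  0.54  0.02] 15.691810105080808
```

View pics/h1.png

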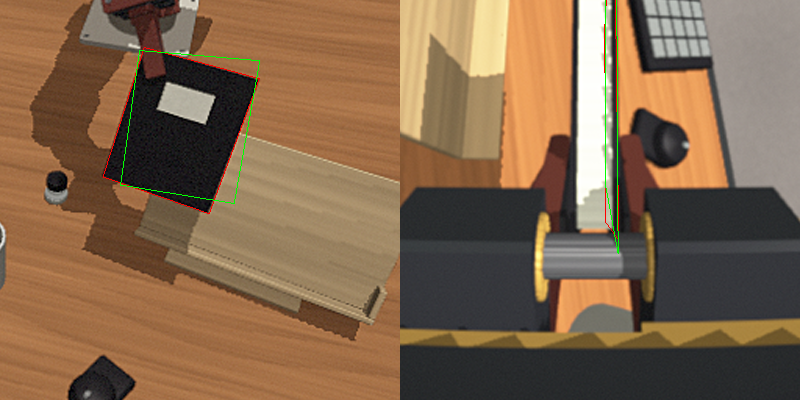

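The book is held square with no droop: the red outline matches at (105–258, 50–212) in the left panel. Now I refine the rack's y numerically and compute the placing pose.

```bash
python3 - <<'E'
from held import *
ra=g.ra
for nm in('top','scene'):
    d=load(nm) if nm=='scene' else grab('top')
    d['image']=cv2.resize(cv2.imread('pics/%s0.png'%nm[0]),(512,384),interpolation=cv2.INTER_AREA)
    gr=cv2.cvtColor(d['image'],cv2.COLOR_BGR2GRAY)
    for x in((-60,-30,0,30,60) if nm=='top' else (-75,-70,70,75,79)):
        ys=np.arange(10,66,2.);q=proj(d,W(ra,[(x,y,98) for y in ys])).astype(np.float32)
        print(nm,x,cv2.remap(gr,q[:,0].reshape(1,-1),q[:,1].reshape(1,-1),cv2.INTER_LINEAR)[0].tolist())
    # x ends
    for y in(54,18):
        xs=np.arange(-92,-66,2.);q=proj(d,W(ra,[(x,y,98) for x in xs])).astype(np.float32)
        print(nm,'xend',y,cv2.remap(gr,q[:,0].reshape(1,-1),q[:,1].reshape(1,-1),cv2.INTER_LINEAR)[0].tolist())
RB,pB=book_in_tool(); pB[1]=0
np.savez('bt.npz',RB=RB,pB=pB)
E
```

```text
top -60 [85, 140, 123, 71, 64, 68, 69, 67, 70, 88, 136, 145, 145, 146, 151, 155, 152, 147, 151, 167, 173, 80, 65, 65, 66, 68, 82, 125]
top -30 [77, 132, 140, 104, 66, 67, 69, 68, 70, 82, 118, 141, 147, 145, 143, 146, 147, 148, 144, 149, 166, 83, 64, 64, 67, 69, 85, 122]
top 0 [77, 121, 162, 151, 75, 66, 68, 68, 68, 73, 99, 143, 152, 145, 143, 146, 149, 152, 155, 160, 164, 97, 71, 65, 66, 65, 71, 102]
top 30 [85, 79, 128, 147, 71, 66, 68, 68, 66, 66, 80, 133, 154, 151, 146, 147, 149, 150, 148, 148, 159, 140, 93, 65, 63, 65, 66, 81]
top 60 [84, 74, 122, 148, 91, 69, 66, 67, 66, 66, 78, 129, 156, 161, 157, 157, 157, 156, 156, 157, 161, 177, 120, 67, 61, 66, 66, 77]
top xend 54 [140, 141, 142, 140, 138, 127, 108, 84, 66, 65, 66, 65, 65]
top xend 18 [137, 139, 139, 140, 141, 137, 120, 93, 63, 60, 61, 62, 61]
scene -75 [119, 133, 120, 103, 110, 115, 118, 117, 117, 116, 118, 119, 119, 119, 118, 118, 119, 119, 121, 124, 123, 95, 100, 115, 121, 119, 118, 117]
scene -70 [114, 127, 132, 84, 70, 95, 113, 115, 113, 113, 115, 115, 114, 114, 114, 113, 113, 114, 118, 125, 112, 76, 62, 90, 113, 118, 116, 115]
scene 70 [45, 34, 47, 95, 126, 72, 49, 44, 46, 46, 44, 46, 46, 44, 44, 45, 44, 46, 45, 40, 51, 109, 108, 70, 43, 45, 49, 47]
scene 75 [46, 41, 54, 94, 123, 77, 48, 41, 43, 47, 46, 46, 45, 45, 46, 46, 43, 44, 43, 42, 56, 110, 126, 84, 55, 47, 45, 45]
scene 79 [49, 47, 50, 90, 97, 76, 46, 40, 44, 47, 48, 47, 47, 45, 47, 49, 48, 46, 44, 43, 46, 67, 86, 66, 48, 47, 46, 44]
scene xend 54 [110, 108, 105, 104, 110, 116, 118, 115, 106, 94, 76, 62, 59]
scene xend 18 [111, 109, 107, 105, 104, 110, 120, 120, 116, 103, 84, 70, 48]
```

```bash
cat > place.py <<'E'
from held import *
b=np.load('bt.npz'); RB,pB=b['RB'],b['pB']; cx,cy,yaw=541.5,-245.5,.036
Rz=R(yaw); Bw=np.c_[Rz@[0,-1,0],Rz@[1,0,0],[0,0,1]]; Rt=Bw@RB.T
def goal(z): return np.array([cx,cy,z])-Rt@pB
def show(z):
    P=goal(z); o=g.ctrl.get_obs(); rv=(Ro.from_matrix(Rt)*Ro.from_rotvec(o['orientation']).inv()).as_rotvec(degrees=True)
    Rc=Ro.from_rotvec(o['orientation']).as_matrix(); Bc=Rc@RB; oc=o['ee_pos']+Rc@pB
    print('t',round(o['t'],2),'at',o['ee_pos'].round(1),'goal',P.round(1),'d cm',((P-o['ee_pos'])/10).round(2),'rot',rv.round(2),'q',o['qpos'].round(2),'F',o['ft_force'].round(1),'M',o['moment'].round(2),'w',round(o['width'],1),'book org',oc.round(1))
E
python3 -c "
from place import *
show(150)"
```

```text
t 19.48 at [565.3  80.5 254.4] goal [ 512.2 -246.6  266.8] d cm [ -5.32 -32.71   1.24] rot [ 28.55  24.68 -74.86] q [-0.18  0.11  2.18  1.19  0.57 -1.12] F [ 0.6 -0.1 -3.7] M [-0.57  0.68  0.05] w 16.1 book org [636.5  97.3 158.8]
```

{"method": "servo_tool", "body": {"increments": [[-0.2, -1, 2, 1, 0.9, -2.7, -1], [-0.5, -3, 4, 3, 2.6, -8, -1], [-0.9, -5.5, 5, 5.1, 4.4, -13.4, -1], [-1.3, -8, 5, 7.1, 6.2, -18.7, -1], [-1.7, -10.5, 5, 9.2, 7.9, -24, -1], [-2.1, -13, 5, 11.2, 9.7, -29.4, -1], [-2.5, -15.5, 5, 13.3, 11.5, -34.8, -1], [-2.9, -18, 5, 15.3, 13.2, -40.1, -1], [-3.3, -20.5, 5, 17.3, 15, -45.4, -1], [-3.7, -23, 5, 19.4, 16.8, -50.8, -1], [-4.1, -25.5, 5, 21.4, 18.5, -56.1, -1], [-4.5, -28, 5, 23.5, 20.3, -61.5, -1], [-4.9, -30, 5, 25.5, 22, -66.8, -1], [-5.1, -31.5, 5, 27.2, 23.5, -71.2, -1], [-5.3, -32.4, 5, 28.2, 24.4, -74, -1], [-5.3, -32.7, 5, 28.6, 24.7, -74.9, -1], [-5.3, -32.7, 5, 28.6, 24.7, -74.9, -1], [-5.3, -32.7, 5, 28.6, 24.7, -74.9, -1]]}}

```text
t: 20.98
ee_pos: [512.6, -245.6, 304.0]
orientation: [-3.024, -0.055, -0.808]
ft_force: [-0.1, 0.3, -2.8]
width: 16.0
grasp_force: 30.0
```

```bash
python3 -c "
from place import *
show(150)"
```

```text
t 20.98 at [ 512.6 -245.6  304. ] goal [ 512.2 -246.6  266.8] d cm [-0.05 -0.09 -3.72] rot [-0.09 -0.09 -0.03] q [-0.66  0.04  1.98  0.48  0.77  0.59] F [-0.1  0.3 -2.8] M [0.03 0.64 0.01] w 16.0 book org [ 541.8 -244.4  187.2]
```

```bash
cat > chk.py <<'E'
from place import *
def prof(d,P):
    gr=cv2.cvtColor(d['image'],cv2.COLOR_RGB2GRAY); q=proj(d,P).astype(np.float32)
    return cv2.remap(gr,q[:,0].reshape(1,-1),q[:,1].reshape(1,-1),cv2.INTER_LINEAR)[0]
def run():
    o=g.ctrl.get_obs(); Rc=Ro.from_rotvec(o['orientation']).as_matrix(); Bc=Rc@RB; oc=o['ee_pos']+Rc@pB
    B=lambda x,y,z: oc+Bc@np.array([x,y,z])
    T=grab('top');S=grab('scene')
    for y in(0,30,60): print('top y',y,'x from -14 step 2',prof(T,[B(x,y,170) for x in np.arange(-14,15,2)]).tolist())
    for y in(-60,-20,20,60): print('scene bottom edge y',y,'z from -14 step 2',prof(S,[B(-8,y,z) for z in np.arange(-14,15,2)]).tolist())
    for z in(30,100,150): print('scene +y edge z',z,'y 56..84 step 2',prof(S,[B(-8,y,z) for y in np.arange(56,85,2)]).tolist())
E
python3 -c "
from chk import *
run()"
```

```text
top y 0 x from -14 step 2 [57, 56, 55, 68, 94, 245, 243, 242, 244, 226, 120, 153, 246, 242, 241]
top y 30 x from -14 step 2 [56, 58, 56, 59, 123, 230, 243, 242, 243, 243, 112, 139, 247, 243, 241]
top y 60 x from -14 step 2 [55, 55, 55, 61, 109, 245, 243, 242, 244, 227, 128, 106, 145, 146, 146]
scene bottom edge y -60 z from -14 step 2 [67, 69, 73, 73, 73, 76, 93, 63, 25, 3, 0, 1, 4, 3, 5]
scene bottom edge y -20 z from -14 step 2 [69, 72, 69, 67, 63, 57, 42, 24, 13, 5, 6, 15, 6, 3, 4]
scene bottom edge y 20 z from -14 step 2 [63, 76, 78, 76, 75, 75, 59, 37, 16, 9, 8, 8, 7, 13, 16]
scene bottom edge y 60 z from -14 step 2 [94, 84, 95, 122, 131, 114, 80, 24, 9, 3, 6, 1, 8, 12, 3]
scene +y edge z 30 y 56..84 step 2 [15, 11, 11, 4, 6, 13, 10, 2, 7, 13, 16, 10, 12, 10, 10]
scene +y edge z 100 y 56..84 step 2 [3, 13, 16, 12, 10, 10, 14, 10, 4, 10, 11, 7, 3, 5, 11]
scene +y edge z 150 y 56..84 step 2 [7, 5, 0, 1, 8, 9, 12, 23, 18, 10, 5, 7, 6, 12, 10]
```

The bottom edge is level and the thickness is centred, within about 1.5 mm of the prediction in both cameras. Lowering into the slot.

{"method": "servo_tool", "body": {"increments": [[0, -0.1, -2, 0, 0, 0, -1], [0, -0.1, -4, 0, 0, 0, -1], [0, -0.1, -6, 0, 0, 0, -1], [0, -0.1, -7.5, 0, 0, 0, -1], [0, -0.1, -8.5, 0, 0, 0, -1], [0, -0.1, -9.3, 0, 0, 0, -1], [0, -0.1, -10.1, 0, 0, 0, -1], [0, -0.1, -10.9, 0, 0, 0, -1], [0, -0.1, -10.9, 0, 0, 0, -1]]}}

```text
t: 21.83
ee_pos: [512.6, -247.0, 195.2]
orientation: [-3.025, -0.053, -0.808]
ft_force: [-0.7, -0.7, -3.1]
width: 15.5
grasp_force: 30.0
```

{"method": "servo_tool", "body": {"increments": [[0, 0, -0.7, 0, 0, 0, -1], [0, 0, -1.4, 0, 0, 0, -1], [0, 0, -2.1, 0, 0, 0, -1], [0, 0, -2.8, 0, 0, 0, -1], [0, 0, -3.5, 0, 0, 0, -1], [0, 0, -4.2, 0, 0, 0, -1], [0, 0, -4.2, 0, 0, 0, -1]]}}

```text
t: 22.42
ee_pos: [512.4, -247.1, 153.0]
orientation: [-3.025, -0.052, -0.808]
ft_force: [-0.2, 0.9, -3.9]
width: 15.9
grasp_force: 30.0
```

```bash
python3 -c "
from place import *
show(11)"
```

```text
t 22.42 at [ 512.4 -247.1  153. ] goal [ 512.2 -246.6  127.8] d cm [-0.03  0.06 -2.52] rot [-0.05 -0.1   0.09] q [-0.66  0.28  2.12  0.8   0.46  0.19] F [-0.2  0.9 -3.9] M [-0.01  0.69 -0.04] w 15.9 book org [ 541.6 -246.    36.2]
```

{"method": "servo_tool", "body": {"increments": [[0, 0, -0.4, 0, 0, 0, -1], [0, 0, -0.8, 0, 0, 0, -1], [0, 0, -1.2, 0, 0, 0, -1], [0, 0, -1.5, 0, 0, 0, -1], [0, 0, -1.8, 0, 0, 0, -1], [0, 0, -2.0, 0, 0, 0, -1], [0, 0, -2.0, 0, 0, 0, -1]]}}

```text
t: 23.0
ee_pos: [513.0, -247.5, 134.2]
orientation: [-3.026, -0.052, -0.81]
ft_force: [0.3, -0.6, -3.0]
width: 15.9
grasp_force: 30.0
```

{"method": "servo_tool", "body": {"increments": [[0, 0, -0.1, 0, 0, 0, -1], [0, 0, -0.2, 0, 0, 0, -1], [0, 0, -0.2, 0, 0, 0, -1]]}}

```text
t: 23.25
ee_pos: [513.2, -247.6, 132.6]
orientation: [-3.026, -0.052, -0.811]
ft_force: [0.3, -0.8, -2.5]
width: 16.2
grasp_force: 30.0
```

{"method": "servo_tool", "body": {"increments": [[0, 0, -0.1, 0, 0, 0, -1], [0, 0, -0.2, 0, 0, 0, -1], [0, 0, -0.2, 0, 0, 0, -1]]}}

```text
t: 23.5
ee_pos: [513.1, -247.6, 130.5]
orientation: [-3.026, -0.052, -0.811]
ft_force: [-0.1, 0.2, -3.3]
width: 15.9
grasp_force: 30.0
```

{"method": "servo_tool", "body": {"increments": [[0, 0, -0.1, 0, 0, 0, -1], [0, 0, -0.1, 0, 0, 0, -1]]}}

```text
t: 23.67
ee_pos: [513.1, -247.6, 129.5]
orientation: [-3.026, -0.052, -0.811]
ft_force: [-0.4, -0.7, -2.3]
width: 15.8
grasp_force: 30.0
```

{"method": "servo_tool", "body": {"increments": [[0, 0, -0.1, 0, 0, 0, -1], [0, 0, -0.1, 0, 0, 0, -1]]}}

```text
t: 23.83
ee_pos: [513.1, -247.5, 128.5]
orientation: [-3.026, -0.052, -0.811]
ft_force: [0.0, -0.3, -3.2]
width: 16.0
grasp_force: 30.0
```

{"method": "servo_tool", "body": {"increments": [[0, 0, -0.1, 0, 0, 0, -1], [0, 0, -0.1, 0, 0, 0, -1]]}}

```text
t: 24.0
ee_pos: [513.1, -247.7, 127.7]
orientation: [-3.026, -0.052, -0.811]
ft_force: [0.3, 0.7, -1.9]
width: 15.9
grasp_force: 30.0
```

{"method": "servo_tool", "body": {"increments": [[0, 0, -0.05, 0, 0, 0, -1], [0, 0, -0.05, 0, 0, 0, -1]]}}

```text
t: 24.17
ee_pos: [513.1, -247.7, 127.6]
orientation: [-3.026, -0.052, -0.812]
ft_force: [-4.3, -0.1, 3.8]
width: 15.8
grasp_force: 30.0
```

{"method": "servo_tool", "body": {"increments": [[0, 0, -0.05, 0, 0, 0, -1], [0, 0, -0.05, 0, 0, 0, -1]]}}

```text
t: 24.33
ee_pos: [513.1, -247.7, 127.5]
orientation: [-3.026, -0.053, -0.812]
ft_force: [-8.0, -0.2, 9.3]
width: 16.0
grasp_force: 30.0
```

{"method": "servo_tool", "body": {"increments": [[0, 0, -0.05, 0, 0, 0, -1], [0, 0, -0.05, 0, 0, 0, -1]]}}

```text
t: 24.5
ee_pos: [513.0, -247.8, 127.4]
orientation: [-3.026, -0.053, -0.813]
ft_force: [-12.6, 1.1, 15.4]
width: 15.7
grasp_force: 30.0
```

Contact on the felt at the expected height. I ease off 1 mm, then open.

{"method": "servo_tool", "body": {"increments": [[0, 0, 0.08, 0, 0, 0, -1], [0, 0, 0.12, 0, 0, 0, -1], [0, 0, 0.12, 0, 0, 0, -1]]}}

```text
t: 24.75
ee_pos: [513.2, -247.8, 127.6]
orientation: [-3.026, -0.052, -0.811]
ft_force: [-5.7, -0.2, 4.8]
width: 15.6
grasp_force: 30.0
```

{"method": "servo_tool", "body": {"increments": [[0, 0, 0, 0, 0, 0, -0.5], [0, 0, 0, 0, 0, 0, -0.3], [0, 0, 0, 0, 0, 0, -0.1], [0, 0, 0, 0, 0, 0, 0.1], [0, 0, 0, 0, 0, 0, 0.1], [0, 0, 0, 0, 0, 0, 0.1]]}}

```text
t: 25.25
ee_pos: [513.2, -247.6, 127.3]
orientation: [-3.026, -0.052, -0.811]
ft_force: [-0.2, -0.3, 0.1]
width: 48.1
grasp_force: 0.0
```

```bash
python3 -c "
from place import *
show(11)
print(Rt.round(2))
from chk import *; run()"
```

```text
t 25.25 at [ 513.2 -247.6  127.3] goal [ 512.2 -246.6  127.8] d cm [-0.11  0.11  0.05] rot [0.02 0.01 0.08] q [-0.66  0.33  2.13  0.92  0.42  0.07] F [-0.2 -0.3  0.1] M [ 0.02  0.17 -0.01] w 48.1 book org [ 542.6 -246.6   10.5]
[[ 0.87  0.04  0.5 ]
 [ 0.03 -1.    0.02]
 [ 0.5  -0.   -0.87]]
top y 0 x from -14 step 2 [55, 55, 51, 63, 118, 197, 242, 239, 240, 248, 111, 107, 164, 190, 187]
top y 30 x from -14 step 2 [54, 54, 52, 59, 113, 227, 240, 240, 244, 180, 109, 118, 175, 191, 188]
top y 60 x from -14 step 2 [52, 53, 53, 56, 97, 215, 244, 242, 244, 217, 142, 95, 167, 165, 159]
scene bottom edge y -60 z from -14 step 2 [48, 47, 50, 49, 44, 43, 45, 43, 42, 46, 48, 44, 43, 43, 43]
scene bottom edge y -20 z from -14 step 2 [47, 44, 44, 44, 44, 45, 46, 46, 44, 44, 48, 49, 48, 46, 44]
scene bottom edge y 20 z from -14 step 2 [43, 43, 44, 46, 47, 48, 49, 46, 43, 44, 44, 43, 44, 46, 46]
scene bottom edge y 60 z from -14 step 2 [77, 77, 73, 69, 104, 140, 119, 89, 42, 15, 6, 5, 8, 7, 5]
scene +y edge z 30 y 56..84 step 2 [24, 6, 2, 2, 2, 5, 10, 12, 11, 15, 15, 17, 15, 16, 13]
scene +y edge z 100 y 56..84 step 2 [2, 3, 12, 15, 9, 10, 19, 15, 14, 9, 10, 11, 2, 2, 6]
scene +y edge z 150 y 56..84 step 2 [17, 8, 4, 10, 11, 15, 12, 8, 2, 6, 8, 8, 5, 6, 5]
```

The book stands where it was set. Withdrawing.

{"method": "servo_tool", "body": {"increments": [[-0.5, 0, 0.9, 0, 0, 0, 0.1], [-1.2, 0, 2.1, 0, 0, 0, 0.1], [-2.2, 0, 3.8, 0, 0, 0, 0.1], [-3.5, -0.1, 6.1, 0, 0, 0, 0.1], [-5, -0.1, 8.7, 0, 0, 0, 0.1], [-6.5, -0.1, 11.3, 0, 0, 0, 0.1], [-8, -0.1, 14, 0, 0, 0, 0.1], [-8, -0.1, 14, 0, 0, 0, 0.1], [-8, -0.1, 14, 0, 0, 0, 0.1], [-8, -0.1, 14, 0, 0, 0, 0.1], [-8, -0.1, 14, 0, 0, 0, 0.1], [-8, -0.1, 14, 0, 0, 0, 0.1]]}}

```text
t: 26.35
ee_pos: [433.0, -248.0, 265.9]
orientation: [-3.025, -0.052, -0.808]
ft_force: [0.6, 0.1, -0.7]
width: 48.5
grasp_force: 0.0
```

```bash
python3 - <<'E'
from chk import *
T=grab('top');S=grab('scene'); Rz=R(.036)
B=lambda x,y,z: np.array([542.5,-246.6,11])+Rz@np.array([y,0,0])+Rz@np.array([0,-x,0])+np.array([0,0,z])
for y in(-55,0,55): print('top',y,prof(T,[B(x,y,170) for x in np.arange(-14,15,2)]).tolist())
for z in(120,150): print('scene +x edge z',z,'y 60..90',prof(S,[B(-8,y,z) for y in np.arange(60,91,2)]).tolist())
for y in(-50,0,50): print('scene top edge y',y,'z 160..184',prof(S,[B(-8,y,z) for z in np.arange(160,185,2)]).tolist())
for n,a in(('scene','s0'),('top','t0')):
    d=cv2.absdiff(cv2.resize(cv2.imread(f'pics/{a}.png'),(512,384),interpolation=cv2.INTER_AREA),load(n)['image'][:,:,::-1].copy()).max(2)
    for nm,P in(('jar',(532,-54,45)),('mug',(710,-122,95)),('bottle',(626,-463,200))):
        u0,v0=proj(load(n),P)[0].astype(int); print(n,nm,'mean diff',d[max(v0-8,0):v0+8,u0-8:u0+8].mean().round(1))
E
```

```text
top -55 [53, 53, 53, 61, 106, 243, 238, 236, 241, 189, 115, 132, 195, 183, 177]
top 0 [55, 56, 53, 64, 122, 199, 239, 237, 239, 241, 106, 106, 167, 187, 184]
top 55 [53, 53, 52, 55, 74, 218, 240, 237, 240, 207, 130, 103, 208, 193, 188]
scene +x edge z 120 y 60..90 [9, 12, 9, 1, 1, 3, 8, 5, 1, 3, 6, 6, 3, 1, 7, 15]
scene +x edge z 150 y 60..90 [1, 3, 5, 11, 11, 7, 11, 15, 16, 12, 5, 7, 10, 4, 8, 6]
scene top edge y -50 z 160..184 [1, 1, 0, 8, 27, 68, 107, 143, 186, 200, 180, 114, 109]
scene top edge y 0 z 160..184 [6, 7, 5, 7, 21, 54, 90, 123, 174, 197, 204, 202, 203]
scene top edge y 50 z 160..184 [9, 1, 4, 10, 18, 47, 85, 134, 167, 189, 198, 197, 198]
scene jar mean diff 7.2
scene mug mean diff 5.1
scene bottle mean diff 7.2
top jar mean diff 3.7
top mug mean diff 2.1
top bottle mean diff 4.2
```

The book is upright and level at full height on the felt, the other items are unmoved, and the robot is clear. Handing in.

```bash
python3 -c "
from workcell import ctrl
print(ctrl.close_job())"
```

```text
the job is handed in; nothing more can be done
None
```

The sketchbook was edged about 51 mm past the stand's open end, pinched there, and set upright on the felt in the rack's empty slot. Camera checks just before hand-in (about 26 s of the 61 s) showed it level at full height and the mug, jar and bottle unmoved. I did not check the tape separately, and the hand-in gave no verdict.

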